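# Bring the kit-cart wheel's valve stem upright for the pump

### The arm

A 7-joint arm with a two-finger parallel gripper is mounted at the origin on the work surface. World frame = base frame: x ahead of the robot, y to its left, z up, the work surface at z = 0. Lengths are in m, angles in rad, forces in N, time in s.
With the tool pointing down it reaches from about 0.4 to 0.9 m from the base axis. Payload 5.5 kg.
Tool frame: the origin (TCP) lies midway between the tips of the shut fingers; the grasp point (between the pads) lies ctrl.tcp_to_grasp behind it (ctrl.tcp_to_grasp is the distance from the TCP to the grasp point, in m); z points along the fingers, y is the line along which they close (so a half turn about z gives the same grasp; the last joint's range is limited). The gripper opens to 85 mm and grips with 20 to 120 N. Pads are 22 mm wide; open, the fingers measure 114 mm over their backs; the gripper's body (76 mm by 85 mm) begins 54 mm behind the grasp point. The pads swing forward as they close: fully open they stand 13 mm farther back than shut.
Start: joints at [-1.064, 0.501, -0.427, 1.55, 0.221, 1.138, -0.21], TCP at [0.157, 0.631, 0.231] pointing down, gripper open.
Joint ranges: [-2.88, 2.88], [-0.31, 2.03], [-1.54, 1.56], [0.2, 2.42], [-1.41, 4.55], [0.19, 2.02], [-2.57, 2.57]. Speed limits (rad/s): [2.57, 2.57, 3.14, 3.14, 3.14, 3.14, 3.14].

### API

Orientations are given as a rotation vector (axis times angle).
In Python, from bench import status, snapshot, get_calibration, ctrl gives the robot as it stands.
- The arm moves only by the tool play_rows, never from a script. Its argument "targets" is a list of rows, each a list of 3 entries, a list of its own where there are three numbers: the shift along the tool's x, y, z in m, then the turn, a rotation vector about the tool's x, y, z in rad, then the opening, from 0 (shut) to 1 (fully open). In form: [[[x, y, z], [ax, ay, az], fingers], ...]. A call has 1 to 10 rows; each row shifts and turns the commanded pose from where the row before left it, along the tool's axes as they then stand; what a row does not reach is not made up. A row lasts 1/8 s, in which the tool goes at most 62.5 mm and 10.7 degrees, less where a joint would pass 70% of its speed; a pose out of reach is approached as far as the arm can. A call with a gripper value outside its range is refused whole. The fingers move at their own pace and stop on an object; "grip_force" is the grip in N (left out, the last holds). Time passes only in rows, so rows that do not move let the fingers close. It gives the time, the measured TCP pose, the force, the opening and the grip force at its end, in the units of the state.
- status.read_state(): the state, without advancing time (a new reading comes with each control period).
- snapshot(name): name is "scene" or "top" or "wrist"; returns (picture, depth): 480x640x3 uint8, red, green, blue; 480x640 float32, m along the optical axis (not along the pixel's ray), 0 where there is no reading.
- get_calibration(name): a dict with "fovy" (degrees; the focal length in pixels is half the picture's height over the tangent of half this angle, whatever the lens; pixels are square), "cx", "cy" (the principal point, pixels), "world_from_camera" (4x4, takes a point from camera to world coordinates); the wrist camera has in their place "T_tool_cam" (4x4, takes a point from camera to tool coordinates, whose origin is the TCP and whose axes are the flange's). Camera axes: x right, y up, looking along -z (the intrinsics and any distortion apply to the point x, -y, -z); pixel columns grow to the right and rows downward; lengths in m; the calibration is good to about 2 mm. A picture is of the moment at which its call begins: read the wrist's pose just before it. get_calibration takes no time and is no camera call.
- ctrl.job_done(): hands the job in; it is judged then, once.
The state is a dict: "time": time; "joints": joint angles; "qd": joint speeds; "joint_efforts": joint torques, N m; "position": TCP position; "orientation": TCP orientation; "ft_force": force on the tool from outside, world axes, zero at the start; "wrist_torque": the same for the moment, N m; "grip_width": finger opening in m; "grip_force": force on a finger pad.
Only numpy, scipy, OpenCV 4.12 (cv2) and the standard library are available. Lean on these libraries where they do the work, as an engineer would, in place of code of your own. Each camera call takes 0.05 s, during which the arm holds its last target. There are 200 camera calls.

### The job

The kit-cart wheel in the bench stand is to be pumped up: with a fingertip push it round, spoke after spoke (two or more separate pushes, either way round), until its valve stem stands straight up, which is at the very bottom of the wheel, right under the axle and pointing at it, and leave the wheel at rest. Push gently on the spokes only, not on the tyre or the valve stem, and do not flick the wheel into a spin. Grasp nothing, and leave the pump, brush box, bottle and jar as they stand.

Things in the scene. Friction and masses are not known exactly. Their poses are not given: they have to be found in the camera images.
- stand: Fixed grey wheel stand. Origin: under the centre of its 170 x 300 x 8 mm base plate, on the bench. x is level, along the axle, away from the robot (within 0.3 rad of world x); y level, left seen from the robot; z up. 50 mm before and behind the wheel's middle plane a plate 36 mm wide (to 17 mm above the axle) and two 18 mm tubes, from the axle down to feet at y = +-122 mm, carry the axle.
- hub (a point): Centre of the wheel, on the axle in the wheel's middle plane, 175 mm above the bench. Its axes turn with the wheel: x along the axle (as the stand's x), z points from the valve stem towards the axle, so straight up when the job is done. The hub is 38 mm in diameter, 64 mm long; the axle's ends reach 72 mm either side of the middle plane.
- wheel (a joint): Angle of the wheel (rad): 0, or any whole turn = valve stem at the bottom, pointing straight up. Grows as the wheel turns clockwise seen from the robot (its top goes to the stand's -y). Starts from 1.75 to 4.53 (stem in the upper part). Stiff seals: 0.22 N m of friction, so the balanced 1 kg wheel stays where it is left and hardly coasts.
- spokes: Five straight grey spokes, 14 mm wide in the wheel's plane, 15 mm deep either side of the middle plane, from the hub (19 mm radius) to the rim (inner radius 94 mm, 34 mm wide). At joint 0 they point up and 72, 144, 216, 288 degrees clockwise of up seen from the robot. The windows between them are open right through. Origin at the wheel's centre, axes as hub.
- tyre: Black tyre round the rim: a round section of 46 mm (23 mm either side of the middle plane), from 102 to 148 mm radius. Origin at the centre of the wheel; axes as hub.
- valve: Valve stem: brass thread 9 mm across on a rubber foot 13 mm across. It stands on the inside of the rim in the middle plane, half-way between two spokes (on the -z side of hub) and points at the axle. Origin at its free tip, 60 mm from the wheel's centre; from there it runs 34 mm outwards to the rim.
- pump: Loose hand pump lying on the bench, 26 mm thick, 275 mm long along its y, with a 90 mm T-handle at the +y end. Origin on the bench under its middle. Leave it alone.
- brush_box: Loose open cardboard box of make-up brushes, 90 x 110 x 90 mm, brushes up to about 200 mm high. Origin: centre of its underside. Leave it alone.
- bottle: Loose white bottle with black cap, 56 mm diameter, 170 mm high. Origin: centre of its underside. Leave it alone.
- jar: Loose clear jar with white lid, 64 mm diameter, 50 mm high. Origin: centre of its underside. Leave it alone.

How it is judged:
On the way, in this order (a step that is already met when the one before it is completed fails the run):
1. a spoke is pushed with the fingers (contact force between the fingers and spokes above 0.4 N), for 0.02 s.
2. the finger is taken off the spokes while the stem is still short of upright (contact force between the fingers and spokes below 0.02 N and angle between hub's own z axis and vertical above 0.15 rad), for 0.5 s.
3. a spoke is pushed with the fingers again (contact force between the fingers and spokes above 0.4 N), for 0.02 s.
At the end, for the whole second after the job is handed in: The valve stem is at the bottom of the wheel and points straight up to within 0.1 rad (about 6 degrees), the wheel is at rest (below 0.05 rad/s), and pump, brush box, bottle and jar are within 20 mm of where they stood (angle between hub's own z axis and vertical below 0.1 rad and velocity of joint wheel between -0.05 and 0.05 rad/s and distance of each of pump, brush_box, bottle, jar from where it was at the start of the episode below 0.02 m); the robot touches nothing.
It fails at once if the tyre is pushed (over 3 N) (contact force between any of the fingers, the arm and tyre above 3 N).
It fails at once if the valve stem is pushed (over 1 N) (contact force between any of the fingers, the arm and valve above 1 N).
It fails at once if a spoke is forced or squeezed (over 25 N) (contact force between the fingers and spokes above 25 N).
It fails at once if the wheel is flicked into a spin (over 3 rad/s) (velocity of joint wheel above 3 rad/s or velocity of joint wheel below -3 rad/s).
It fails at once if a bystander is shifted or lifted (over 20 mm) (distance of any of pump, brush_box, bottle, jar from where it was at the start of the episode above 0.02 m).
It also fails if it takes over 59 s, if anything falls off the work surface, if the arm or the gripper's body presses on something with over 40 N, if the wrist force passes 120 N, or if a joint passes its speed limit or range.

## Working session

There is one attempt and no reset: what is moved stays moved. The work goes in short steps, Python scripts to look and compute and a tool call to move; the robot and the scene stay as the last step left them, time stands still between calls to the robot, and variables do not carry over. Pictures are saved under pics/ and viewed, at most 10 in all, crops included, and the job is handed in when it is done.

Besides the shell and the picture viewer there is one more tool, called after ">>>" as a command line: name --argument value ..., lists and objects as JSON in quotes. play_rows: Moves the arm, as the interface text tells. Its arguments: {"type":"object","properties":{"targets":{"type":"array"},"grip_force":{"type":"number"}},"required":["targets"]}

```bash
mkdir -p pics; ls; cat > h.py <<'E'
import numpy as np,cv2
from bench import status,snapshot,get_calibration,ctrl
from scipy.spatial.transform import Rotation as R
def cloud(name,d,c=None,T=None):
    c=c or get_calibration(name); h,w=d.shape
    f=h/2/np.tan(np.radians(c['fovy'])/2)
    u,v=np.meshgrid(np.arange(w),np.arange(h))
    P=np.stack([(u-c['cx'])/f*d,-(v-c['cy'])/f*d,-d],-1)
    T=np.array(c['world_from_camera']) if T is None else T
    return P@T[:3,:3].T+T[:3,3]
E
python3 - <<'E'
from h import *
s=status.read_state();print(s);print(ctrl.tcp_to_grasp)
for n in ['scene','top','wrist']:
    p,d=snapshot(n);cv2.imwrite(f'pics/{n}0.png',p[:,:,::-1]);np.savez(f'{n}0.npz',p=p,d=d)
    print(n,get_calibration(n))
E
```

```text
pics
{'time': 0.0, 'joints': array([-1.06380271,  0.5018411 , -0.42679683,  1.55141036,  0.22080675,
        1.13827183, -0.21029841]), 'qd': array([-8.28891602e-05, -3.20986951e-04,  1.24547194e-03, -3.73751783e-05,
        1.29371447e-03, -7.91568482e-04,  1.65518047e-03]), 'joint_efforts': array([ 1.74834413e-04, -5.69513261e+01, -5.81565902e+00, -2.80947465e+01,
        1.07688666e-02,  1.19104207e-02,  6.96362179e-06]), 'position': array([0.15678185, 0.63012771, 0.23028055]), 'orientation': array([-3.81878198e-01, -3.11799450e+00,  2.90562891e-03]), 'ft_force': array([-0.96624994, -0.03777753, -0.11343274]), 'wrist_torque': array([ 0.00079552,  0.01727365, -0.00276643]), 'grip_force': 0.0, 'grip_width': 0.08536839952962}
0.0187
scene {'fovy': 52.140483285896316, 'cx': 328.85091112659154, 'cy': 232.35910929181216, 'world_from_camera': array([[ 0.9744535 ,  0.17727868, -0.13788638,  0.42301414],
       [-0.22369855,  0.71150171, -0.66612632, -0.59239368],
       [-0.0199836 ,  0.6799541 ,  0.73298231,  0.77598062],
       [ 0.        ,  0.        ,  0.        ,  1.        ]])}
top {'fovy': 45.24850867011411, 'cx': 322.2177573461505, 'cy': 235.13195647219425, 'world_from_camera': array([[ 0.02063819,  0.99327177, -0.11395283,  0.43824549],
       [-0.99978379,  0.02021445, -0.00487299, -0.0132579 ],
       [-0.00253671,  0.11402876,  0.99347421,  1.17165966],
       [ 0.        ,  0.        ,  0.        ,  1.        ]])}
wrist {'fovy': 60.42782521648278, 'cx': 314.9104094522886, 'cy': 238.66152426724193, 'T_tool_cam': array([[ 1.10193160e-03,  9.55504493e-01,  2.94974489e-01,
         7.53598157e-02],
       [ 9.99999115e-01, -8.32873586e-04, -1.03777169e-03,
        -8.55345294e-04],
       [-7.45919052e-04,  2.94975372e-01, -9.55504565e-01,
        -1.41575282e-01],
       [ 0.00000000e+00,  0.00000000e+00,  0.00000000e+00,
         1.00000000e+00]])}
```

```bash
python3 -c "
import cv2
a=cv2.imread('pics/scene0.png');b=cv2.imread('pics/top0.png')
cv2.imwrite('pics/both.png',cv2.resize(cv2.vconcat([a,b]),(450,600)) if 0 else cv2.resize(cv2.hconcat([a,b]),(800,300)))"
```

```text
(no output)
```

View pics/scene0.png

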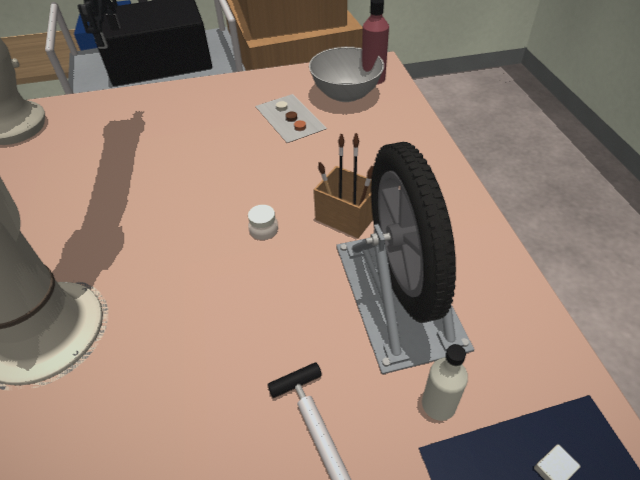

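View pics/top0.png

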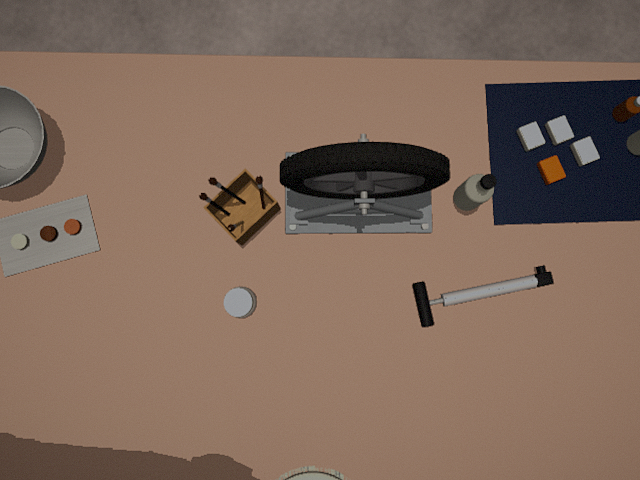

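The scene view shows the wheel in its stand (wheel centre near (410,235)), brush box behind it (345,200), bottle (445,385), pump in front. The top view shows the tyre from (280,170) to (450,165), the axle's near end at (365,205), box (240,208), bottle (472,193), jar (240,302) and pump (485,290).

```bash
python3 - <<'E'
from h import *
z=np.load('top0.npz');p,d=z['p'].astype(int),z['d'];P=cloud('top',d)
dark=(p.max(-1)<60)&(d>0)
m=dark&(P[...,2]>0.2)&(P[...,0]>0.4)&(np.abs(P[...,1])<0.3)
Q=P[m];print('tyre',len(Q),Q.min(0),Q.max(0),np.median(Q,0))
t=Q[Q[:,2]>0.30]
from numpy.linalg import svd
c=t[:,:2].mean(0);v=svd(t[:,:2]-c)[2][0];v*=np.sign(v[1]);print('tyre top centre',c,'dir',v,'yaw',np.arctan2(-v[0],v[1]))
t=Q[Q[:,2]>0.2];rect=cv2.minAreaRect(t[:,:2].astype(np.float32));print(rect)
# base plate
g=(np.ptp(p,axis=-1)<25)&(p.mean(-1)>70)&(np.abs(P[...,2]-0.008)<0.006)&(P[...,0]>.35)&(P[...,0]<.75)&(np.abs(P[...,1]+.08)<.2)
g=cv2.morphologyEx(g.astype(np.uint8),cv2.MORPH_OPEN,np.ones((3,3)))
Q=P[g>0];print('plate',Q[:,:2].min(0),Q[:,:2].max(0),cv2.minAreaRect(Q[:,:2].astype(np.float32)))
# scene: tyre
z=np.load('scene0.npz');p,d=z['p'].astype(int),z['d'];P=cloud('scene',d)
m=(p.max(-1)<70)&(d>0)&(P[...,2]>0.04)&(P[...,0]>0.45)&(P[...,0]<.75)&(np.abs(P[...,1]+.07)<.2)
Q=P[m];print('tyre scene',len(Q),Q.min(0),Q.max(0))
# objects by height, from top
P=cloud('top',np.load('top0.npz')['d'])
for n,b in dict(box=(190,285,165,250),bottle=(450,500,165,220),jar=(215,260,280,325),pump=(405,560,260,335)).items():
    Q=P[b[2]:b[3],b[0]:b[1]].reshape(-1,3);Q=Q[Q[:,2]>.013];print(n,Q.min(0).round(3),Q.max(0).round(3))
E
```

```text
tyre 5185 [ 0.63559577 -0.22268628  0.20023274] [0.68550533 0.06635791 0.32683762] [ 0.65393074 -0.0739808   0.29971817]
tyre top centre [ 0.65912954 -0.07804686] dir [-0.02274575  0.99974128] yaw 0.022747707707218498
((0.6612203121185303, -0.07801401615142822), (0.045391425490379333, 0.28884172439575195), 1.4534080028533936)
plate [ 0.57422149 -0.22954428] [0.74499146 0.0680371 ] ((0.6633175611495972, -0.07995618879795074), (0.1705818474292755, 0.29746881127357483), 1.4819780588150024)
tyre scene 8805 [ 0.59591098 -0.22780002  0.04052563] [0.7153286  0.1154006  0.32647699]
box [ 0.438 -0.013  0.013] [0.687 0.218 1.172]
bottle [ 0.438 -0.33   0.013] [ 0.683 -0.013  1.172]
jar [ 0.402 -0.013  0.013] [0.463 0.18  1.172]
pump [ 0.392 -0.469  0.013] [ 0.517 -0.013  1.172]
```

>>> play_rows --targets '[[[-0.034, -0.024, -0.019], [0, 0, 0], 0], [[-0.034, -0.024, -0.019], [0, 0, 0], 0], [[-0.034, -0.024, -0.019], [0, 0, 0], 0], [[-0.034, -0.024, -0.019], [0, 0, 0], 0], [[-0.034, -0.024, -0.019], [0, 0, 0], 0], [[-0.034, -0.024, -0.019], [0, 0, 0], 0], [[-0.034, -0.024, -0.019], [0, 0, 0], 0], [[-0.034, -0.024, -0.019], [0, 0, 0], 0], [[-0.034, -0.024, -0.019], [0, 0, 0], 0], [[0, 0, 0], [0, 0, -0.13], 0]]'

```text
time: 1.4
position: [0.4053, 0.3441, 0.4037]
orientation: [0.185, 3.133, 0.001]
ft_force: [-0.5, 1.3, 1.1]
grip_width: 0.0002
grip_force: 0.0
```

>>> play_rows --targets '[[[-0.025, -0.05, -0.005], [0, 0, 0], 0], [[-0.025, -0.05, -0.005], [0, 0, 0], 0], [[-0.025, -0.05, -0.005], [0, 0, 0], 0], [[-0.025, -0.05, -0.005], [0, 0, 0], 0], [[-0.025, -0.05, -0.005], [0, 0, 0], 0], [[-0.025, -0.05, -0.005], [0, 0, 0], 0], [[-0.025, -0.05, -0.005], [0, 0, 0], 0], [[-0.025, -0.05, -0.005], [0, 0, 0], 0], [[0, 0, 0], [0, 0, -0.143], 0], [[0, 0, 0], [0, -0.17, 0], 0]]'

```text
time: 2.65
position: [0.5571, -0.0731, 0.4389]
orientation: [-0.045, 2.974, 0.004]
ft_force: [-0.4, 0.2, 0.4]
grip_width: -0.0002
grip_force: 0.0
```

>>> play_rows --targets '[[[0, 0, 0], [0, -0.175, 0], 0], [[0, 0, 0], [0, -0.175, 0], 0], [[0, 0, 0], [0, -0.175, 0], 0], [[0, 0, 0], [0, -0.175, 0], 0], [[0, 0, 0], [0, -0.175, 0], 0], [[0, 0, 0], [0, -0.175, 0], 0], [[0, 0, 0], [0, -0.175, 0], 0], [[0, 0, 0], [0, -0.175, 0], 0]]'

```text
time: 3.65
position: [0.6258, -0.0586, 0.5581]
orientation: [-0.012, 1.96, 0.063]
ft_force: [0.5, -1.3, 0.7]
grip_width: 0.0001
grip_force: 0.0
```

```bash
cat >> h.py <<'E'
yaw=0.025
HUB=np.array([.661,-.079,.175])
S=np.array([[np.cos(yaw),-np.sin(yaw),0],[np.sin(yaw),np.cos(yaw),0],[0,0,1]])
def pose():
    s=status.read_state();return s,np.array(s['position']),R.from_rotvec(s['orientation']).as_matrix()
def rel():
    s,p,M=pose();print('t',s['time'],'TCP in stand',(S.T@(p-HUB)).round(4),'tool axes in stand\n',(S.T@M).round(3),'\nF',s['ft_force'].round(1),'q',s['joints'].round(2))
    return S.T@(p-HUB),S.T@M
def wrist(fn):
    s,p,M=pose();img,d=snapshot('wrist');cv2.imwrite(fn,img[:,:,::-1])
    T=np.eye(4);T[:3,:3]=M;T[:3,3]=p;T=T@np.array(get_calibration('wrist')['T_tool_cam'])
    P=cloud('wrist',d,T=T);return img,d,(P-HUB)@S,T
E
python3 - <<'E'
from h import *
rel();wrist('pics/w1.png')
E
```

```text
t 3.65 TCP in stand [-0.0347  0.0213  0.3831] tool axes in stand
 [[-0.38  -0.013  0.925]
 [ 0.031  0.999  0.027]
 [-0.924  0.039 -0.379]] 
F [ 0.5 -1.3  0.7] q [ 0.02 -0.31  0.11  2.16 -0.95  0.19  2.57]
```

View pics/w1.png

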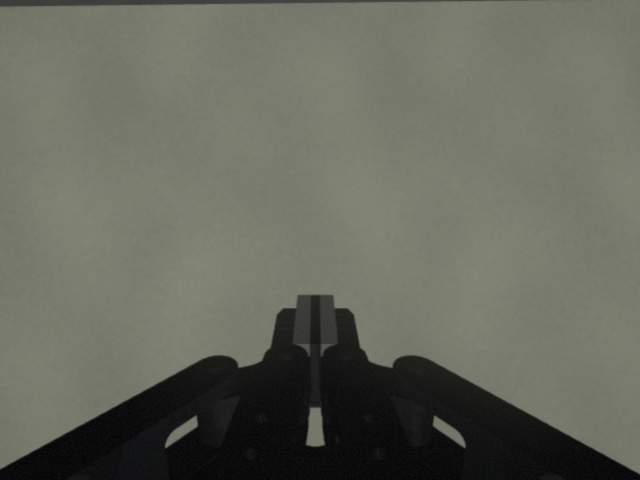

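The wrist view shows only the floor and the gripper: the arm ran into joint limits (q6, q7, q2). I need the wrist flipped instead (q5≈π), so I'll fit a simple kinematic model and plan with it.

```bash
cat > k.py <<'E'
import numpy as np,itertools
from scipy.spatial.transform import Rotation as R
from scipy.optimize import least_squares
D=[([-1.06380271,.5018411,-.42679683,1.55141036,.22080675,1.13827183,-.21029841],[.15678185,.63012771,.23028055],[-.381878198,-3.1179945,.002905629])]
def fk(q,sg,L,off=0):
    M=R.identity();p=np.zeros(3)
    for i,a in enumerate('zyzyzyz'):
        M=M*R.from_euler(a,sg[i]*q[i]+(off if i==6 else 0)); 
        k=[0,None,1,None,2,None,3][i]
        if k is not None: p=p+M.apply([L[2*k+1] if k<3 else 0,0,L[2*k]])
    return p,M
E
python3 - <<'E'
from k import *
from h import pose
s,p,M=pose();D.append((s['joints'],p,R.from_matrix(M).as_rotvec()));print([list(map(float,x)) for x in (s['joints'],p,D[1][2])])
res=[]
for sg in itertools.product([1,-1],[1],[1,-1],[1,-1],[1,-1],[1,-1],[1,-1]):
  for off in (0,np.pi/2,np.pi,-np.pi/2):
    e=[(R.from_rotvec(r).inv()*fk(q,sg,np.zeros(8),off)[1]).magnitude() for q,_,r in D]
    res.append((max(e),sg,off))
res.sort(key=lambda x:x[0])
for e,sg,off in res[:3]:
    A=np.zeros((6,7));b=np.concatenate([p for _,p,_ in D])
    for j in range(7):
        L=np.zeros(8);L[j]=1;A[:,j]=np.concatenate([fk(q,sg,L,off)[0] for q,_,_ in D])
    L4=np.linalg.lstsq(A[:,[0,2,4,6]],b,rcond=None)[0];print(e,sg,off,L4,A[:,[0,2,4,6]]@L4-b)
E
```

```text
[[0.021723100608509956, -0.3069370713644935, 0.11094231310350046, 2.154181155065179, -0.9518845043785471, 0.19007340632163838, 2.571823637659776], [0.6279793313207238, -0.05902447778216913, 0.5658552265147189], [-0.011378189895284625, 1.949985375620617, 0.06168439979537]]
4.6775308720023185e-09 (-1, 1, -1, 1, -1, 1, -1) 1.5707963267948966 [0.33004592 0.52705428 0.45958338 0.37152949] [-0.02002199  0.00752531 -0.00309426 -0.00359994  0.02858125  0.00309426]
0.48748855779455613 (1, 1, 1, 1, 1, 1, 1) -1.5707963267948966 [ 1.19696142 -0.31360162 -0.47149646  0.98686547] [-0.24475256 -0.06899183 -0.0967053  -0.06781378 -0.04038036  0.0967053 ]
0.8535936567434651 (-1, 1, 1, 1, -1, 1, -1) 1.5707963267948966 [ 0.45800133  0.13628733  0.61953656 -0.04727583] [ 0.33044818 -0.24577657  0.13002675 -0.11756341  0.09398869 -0.13002675]
```

```bash
cat >> k.py <<'E'
D.append(([0.0217231,-0.30693707,0.11094231,2.15418116,-0.9518845,0.19007341,2.57182364],[.62797933,-.05902448,.56585523],[-.01137819,1.94998538,.0616844]))
SG=(-1,1,-1,1,-1,1,-1);OFF=np.pi/2
LL=np.array([.33005,0,.52705,0,.45958,0,.37153,0])
lo=np.array([-2.88,-.31,-1.54,.2,-1.41,.19,-2.57]);hi=np.array([2.88,2.03,1.56,2.42,4.55,2.02,2.57])
yaw=.025;HUB=np.array([.661,-.079,.175]);S=R.from_euler('z',yaw)
def goal(rel,roll,pitch=0):  # tool z along stand x (pitched down), roll about it; roll 0: tool x up
    M=S*R.from_euler('y',pitch)*R.from_matrix(np.array([[0,0,1],[0,-1,0],[1,0,0]]).T if 0 else np.column_stack([[0,0,1],[0,-1,0],[1,0,0]]))*R.from_euler('z',roll)
    return HUB+S.apply(rel),M
def ik(p,M,q0,w=.02):
    mid=(lo+hi)/2
    f=lambda q:np.concatenate([10*(fk(q,SG,LL,OFF)[0]-p),3*(M.inv()*fk(q,SG,LL,OFF)[1]).as_rotvec(),w*(q-q0)])
    s=least_squares(f,np.clip(q0,lo+.06,hi-.06),bounds=(lo+.05,hi-.05));a,B=fk(s.x,SG,LL,OFF)
    return s.x,np.linalg.norm(a-p),(M.inv()*B).magnitude()
E
python3 - <<'E'
from k import *
np.set_printoptions(precision=2,suppress=True)
for roll in np.arange(-np.pi,np.pi,np.pi/4):
  for pitch in (0,.4):
    best=None
    for q5 in (-1,.5,2,3,3.14,4):
      for q3 in (-.6,0,.6):
        q,e,a=ik(*goal([-.15,0,.08],roll,pitch),np.array([0,.8,q3,1.6,q5,1.,0]))
        if best is None or e+a*.3<best[0]-1e-3: best=(e+a*.3,q)
    print(round(roll,2),pitch,best[0].round(3),best[1])
E
```

```text
-3.14 0 0.186 [ 2.05  1.96 -1.13  2.37 -1.36  0.24 -1.16]
-3.14 0.4 0.164 [ 1.8   0.37 -1.41  2.37  4.5   0.24 -2.35]
-2.36 0 0.187 [ 1.99  1.97 -1.17  2.37  4.5   0.24 -1.54]
-2.36 0.4 0.162 [-1.03 -0.26  1.4   2.37 -1.28  0.24  2.52]
-1.57 0 0.187 [ 1.99  1.97 -1.17  2.37  4.5   0.24 -2.32]
-1.57 0.4 0.161 [-1.09 -0.26  1.51  2.37 -1.36  0.31  1.88]
-0.79 0 0.187 [ 2.05  1.85 -1.17  2.37 -1.24  0.24  2.52]
-0.79 0.4 0.161 [-1.09 -0.26  1.51  2.37 -1.36  0.31  1.09]
0.0 0 0.186 [ 2.05  1.96 -1.13  2.37 -1.36  0.24  1.98]
0.0 0.4 0.161 [-1.08 -0.26  1.51  2.37 -1.36  0.31  0.3 ]
0.79 0 0.186 [ 2.05  1.96 -1.13  2.37 -1.36  0.24  1.19]
0.79 0.4 0.161 [-1.08 -0.26  1.51  2.37 -1.36  0.31 -0.48]
1.57 0 0.186 [ 2.05  1.96 -1.13  2.37 -1.36  0.24  0.41]
1.57 0.4 0.16 [ 1.92  0.42 -1.49  2.37 -1.36  0.26 -1.13]
2.36 0 0.186 [ 2.05  1.96 -1.13  2.37 -1.36  0.24 -0.38]
2.36 0.4 0.16 [ 1.92  0.42 -1.49  2.37 -1.36  0.26 -1.92]
```

```bash
python3 - <<'E'
from k import *
np.set_printoptions(precision=2,suppress=True)
for pitch in (.5,.65,.8):
 for roll in (0,np.pi/2,np.pi,-np.pi/2):
  for rel in ([.005,0,.06],[.005,.055,.03],[.005,-.055,.03],[-.1,0,.12],[-.12,0,.2]):
    best=None
    for q5 in (0,1.5,3.14):
      for q3 in (-.6,0,.6):
        q,e,a=ik(*goal(rel,roll,pitch),np.array([0,.5,q3,1.9,q5,1.,0]),.005)
        if best is None or e+a*.3<best[0]-1e-3: best=(e+a*.3,q)
    print(pitch,round(roll,2),rel,best[0].round(3),best[1])
E
```

```text
0.5 0 [0.005, 0, 0.06] 0.017 [ 0.42  0.31 -0.19  2.37  3.53  0.58  1.43]
0.5 0 [0.005, 0.055, 0.03] 0.035 [ 0.25  0.36 -0.17  2.37  3.28  0.6   1.57]
0.5 0 [0.005, -0.055, 0.03] 0.003 [ 0.46  0.41 -0.08  2.37  3.68  0.73  1.39]
0.5 0 [-0.1, 0, 0.12] 0.081 [-0.64 -0.05  1.01  2.37  4.5   0.35  0.51]
0.5 0 [-0.12, 0, 0.2] 0.048 [ 0.14 -0.23  0.22  2.37 -1.36  0.32  0.04]
0.5 1.57 [0.005, 0, 0.06] 0.017 [ 1.28  0.74 -1.33  2.37  2.64  0.63  1.08]
0.5 1.57 [0.005, 0.055, 0.03] 0.035 [ 1.    0.64 -1.12  2.37  2.69  0.68  0.86]
0.5 1.57 [0.005, -0.055, 0.03] 0.003 [ 1.36  0.88 -1.28  2.37  2.79  0.64  1.13]
0.5 1.57 [-0.1, 0, 0.12] 0.081 [-0.63 -0.04  1.    2.37  4.5   0.35 -1.06]
0.5 1.57 [-0.12, 0, 0.2] 0.048 [ 0.14 -0.23  0.22  2.37 -1.36  0.32 -1.53]
0.5 3.14 [0.005, 0, 0.06] 0.017 [ 1.32  0.95 -1.49  2.37  2.45  0.77 -0.17]
0.5 3.14 [0.005, 0.055, 0.03] 0.035 [ 1.14  1.01 -1.45  2.37  2.43  0.93 -0.21]
0.5 3.14 [0.005, -0.055, 0.03] 0.003 [ 1.43  1.16 -1.49  2.37  2.52  0.79  0.  ]
0.5 3.14 [-0.1, 0, 0.12] 0.082 [ 1.86  0.06 -1.49  2.37  4.41  0.35 -2.52]
0.5 3.14 [-0.12, 0, 0.2] 0.09
[... 2772 characters left out ...]
  0.24  0.16]
0.8 3.14 [0.005, 0.055, 0.03] 0.0 [ 1.06  0.56 -1.25  2.25  1.93  0.47 -0.07]
0.8 3.14 [0.005, -0.055, 0.03] 0.0 [ 1.28  0.6  -1.22  2.19  1.85  0.31  0.21]
0.8 3.14 [-0.1, 0, 0.12] 0.011 [-0.23 -0.09  0.48  2.31 -0.73  0.24  2.52]
0.8 3.14 [-0.12, 0, 0.2] 0.0 [-0.3  -0.26  0.49  2.25 -0.14  0.37  1.93]
0.8 -1.57 [0.005, 0, 0.06] 0.0 [ 1.22  0.5  -1.27  2.2   1.71  0.32 -1.36]
0.8 -1.57 [0.005, 0.055, 0.03] 0.0 [ 1.14  0.8  -1.47  2.25  1.88  0.73 -1.48]
0.8 -1.57 [0.005, -0.055, 0.03] 0.0 [ 1.35  0.78 -1.41  2.19  1.8   0.52 -1.22]
0.8 -1.57 [-0.1, 0, 0.12] 0.0 [ 0.24 -0.07  0.04  2.34 -1.02  0.25  1.24]
0.8 -1.57 [-0.12, 0, 0.2] 0.0 [ 0.08 -0.23  0.19  2.25 -0.43  0.4   0.64]
```

>>> play_rows --targets '[[[0, 0, 0], [0, 0.17, 0], 0], [[0, 0, 0], [0, 0.17, 0], 0], [[0, 0, 0], [0, 0.17, 0], 0], [[0, 0, 0], [0, 0, 0], 0]]'

```text
time: 4.2
position: [0.6303, -0.0534, 0.5687]
orientation: [-0.05, 2.337, 0.07]
ft_force: [0.5, 0.9, 0.3]
grip_width: -0.0
grip_force: 0.0
```

```bash
cat > rec.py <<'E'
import json,os
from h import *
s=status.read_state();L=json.load(open('d.json')) if os.path.exists('d.json') else []
L.append([list(map(float,s[k])) for k in ('joints','position','orientation')]);json.dump(L,open('d.json','w'))
rel()
E
python3 rec.py
```

```text
t 4.2 TCP in stand [-0.0301  0.0264  0.3937] tool axes in stand
 [[-0.694 -0.032  0.719]
 [ 0.003  0.999  0.048]
 [-0.72   0.035 -0.693]] 
F [0.5 0.9 0.3] q [ 0.57 -0.18 -0.36  1.8  -0.39  0.76  1.98]
```

>>> play_rows --targets '[[[0, -0.02, 0], [0.1, 0.1, 0.1], 0], [[0, -0.02, 0], [0.1, 0.1, 0.1], 0], [[0, -0.02, 0], [0.1, 0.1, 0.1], 0], [[0, 0, 0], [0, 0, 0], 0]]'

```text
time: 4.7
position: [0.6251, -0.1081, 0.5615]
orientation: [0.446, 2.614, -0.137]
ft_force: [-0.2, -0.5, 0.2]
grip_width: 0.0002
grip_force: 0.0
```

```bash
python3 rec.py; python3 - <<'E'
from k import *
import json
DD=[(q,np.array(p)) for q,p,_ in D]+[(q,np.array(p)) for q,p,_ in json.load(open('d.json'))]
# generic: offset vector in each moving frame after z-joints
def A(q):
    M=R.identity();B=[]
    for i,a in enumerate('zyzyzyz'):
        M=M*R.from_euler(a,SG[i]*q[i]+(OFF if i==6 else 0))
        if i%2==0: B.append(M.as_matrix())
    return np.hstack(B)
X=np.vstack([A(q) for q,_ in DD]);b=np.concatenate([p for _,p in DD])
n=['%s%d'%(c,i) for i in (1,3,5,7) for c in 'xyz']
for cols in ([2,5,8,11],[2,3,5,8,11],[1,2,5,8,11],[2,4,5,8,11],[2,5,7,8,11],[0,2,3,5,8,11],[1,2,4,5,7,8,11],[2,3,5,6,8,11],[2,3,4,5,6,7,8,11]):
    s=np.linalg.lstsq(X[:,cols],b,rcond=None)[0];print([(n[c],round(v,4)) for c,v in zip(cols,s)],np.abs(X[:,cols]@s-b).max().round(4))
E
```

```text
t 4.7 TCP in stand [-0.0366 -0.0282  0.3865] tool axes in stand
 [[-0.823  0.359  0.44 ]
 [ 0.308  0.933 -0.185]
 [-0.477 -0.017 -0.879]] 
F [-0.2 -0.5  0.2] q [ 0.65  0.01 -0.61  1.51  0.18  1.16  1.24]
[('z1', np.float64(0.34)), ('z3', np.float64(0.5106)), ('z5', np.float64(0.4662)), ('z7', np.float64(0.3586))] 0.0271
[('z1', np.float64(0.34)), ('x3', np.float64(0.0013)), ('z3', np.float64(0.5099)), ('z5', np.float64(0.4653)), ('z7', np.float64(0.3578))] 0.027
[('y1', np.float64(-0.027)), ('z1', np.float64(0.3409)), ('z3', np.float64(0.5114)), ('z5', np.float64(0.4746)), ('z7', np.float64(0.3588))] 0.0031
[('z1', np.float64(0.3525)), ('y3', np.float64(-0.0258)), ('z3', np.float64(0.4988)), ('z5', np.float64(0.4662)), ('z7', np.float64(0.3588))] 0.0039
[('z1', np.float64(0.3579)), ('z3', np.float64(0.5127)), ('y5', np.float64(-0.0259)), ('z5', np.float64(0.4564)), ('z7', np.float64(0.3796))] 0.0158
[('x1', np.float64(0.0439)), ('z1', np.float64(0.341)), ('x3', np.float64(0.0271)), ('z3', np.float64(0.4765)), ('z5', np.float64(0.4154)), ('z7', np.float64(0.328))] 0.0266
[('y1', np.float64(-0.0148)), ('z1', np.float64(0.3464)), ('y3', np.float64(-0.0117)), ('z3', np.float64(0.5057)), ('y5', np.float64(-0.0004)), ('z5', np.float64(0.4707)), ('z7', np.float64(0.3591))] 0.0
[('z1', np.float64(0.3098)), ('x3', np.float64(-0.0271)), ('z3', np.float64(0.5447)), ('x5', np.float64(-0.0407)), ('z5', np.float64(0.4603)), ('z7', np.float64(0.4096))] 0.0258
[('z1', np.float64(0.3448)), ('x3', np.float64(0.0078)), ('y3', np.float64(-0.013)), ('z3', np.float64(0.5072)), ('x5', np.float64(-0.0128)), ('y5', np.float64(-0.0117)), ('z5', np.float64(0.4486)), ('z7', np.float64(0.3749))] 0.0022
```

```bash
python3 - <<'E'
s=open('k.py').read()
s=s.replace("        k=[0,None,1,None,2,None,3][i]\n        if k is not None: p=p+M.apply([L[2*k+1] if k<3 else 0,0,L[2*k]])",
"        k=[0,None,1,None,2,None,3][i]\n        if k is not None: p=p+M.apply([0,L[2*k+1],L[2*k]])")
s=s.replace("LL=np.array([.33005,0,.52705,0,.45958,0,.37153,0])","LL=np.array([.3464,-.0148,.5057,-.0117,.4707,-.0004,.3591,0])")
s=s.replace("def goal(rel,roll,pitch=0):","def goal(rel,roll,pitch=0,ty=0):").replace("M=S*R.from_euler('y',pitch)","M=S*R.from_euler('z',ty)*R.from_euler('y',pitch)")
open('k.py','w').write(s)
E
cat > scan.py <<'E'
from k import *
from multiprocessing import Pool
np.set_printoptions(precision=2,suppress=True)
arc=[[0,.06*np.sin(a),.06*np.cos(a)] for a in (0,.6,1.2,-.6,-1.2)]
def job(a):
    pitch,ty,roll=a;best=None
    for q5 in (0,1.5,3.14):
      for q3 in (-.6,0,.6):
        q0=np.array([0,.5,q3,1.8,q5,.8,0]);qs=[];bad=0
        for k,rel in enumerate(arc+[[-.08,0,.12],[-.12,0,.2]]):
            q,e,an=ik(*goal(rel,roll,pitch,ty),q0 if k==0 else qs[0],.005);bad=max(bad,e+.3*an);qs.append(q)
            if bad>.02:break
        if bad>.02: continue
        m=min(np.minimum(q-lo,hi-q)[1:].min() for q in qs);j=max(np.abs(q-qs[0]).max() for q in qs)
        if best is None or m-.05*j>best[0]: best=(m-.05*j,m,j,bad,qs[0],qs[-1])
    return a,best
if __name__=='__main__':
    J=[(p,t,r) for p in (.5,.65,.8,.95,1.1) for t in (-.6,-.3,0,.3,.6) for r in (0,1.57,3.14,-1.57)]
    with Pool() as po: o=[x for x in po.map(job,J) if x[1]]
    o.sort(key=lambda x:-x[1][0])
    for a,b in o[:22]: print(a,'m %.2f dj %.2f bad %.3f'%b[1:4],b[4],b[5])
E
nproc; time timeout 500 python3 scan.py
```

```text
4
(1.1, 0.6, -1.57) m 0.34 dj 0.49 bad 0.000 [ 0.96  0.49 -0.89  1.81  0.06  0.67  0.78] [ 1.15  0.03 -0.81  1.89 -0.43  1.    1.16]
(1.1, 0.6, 0) m 0.34 dj 0.44 bad 0.000 [ 0.93  0.47 -0.84  1.81  0.01  0.67 -0.75] [ 1.09  0.03 -0.75  1.89 -0.44  1.   -0.41]
(1.1, 0.6, 1.57) m 0.31 dj 0.34 bad 0.000 [ 0.24  0.34  0.03  1.84 -0.57  0.74 -1.86] [ 0.29  0.    0.06  1.91 -0.46  1.   -1.96]
(0.95, 0.6, 0) m 0.29 dj 0.35 bad 0.000 [ 0.41  0.34 -0.09  1.92 -0.81  0.67 -0.02] [ 0.48 -0.02 -0.04  1.99 -0.67  0.95 -0.17]
(0.95, 0.6, 1.57) m 0.29 dj 0.35 bad 0.000 [ 0.4   0.34 -0.08  1.92 -0.81  0.68 -1.58] [ 0.47 -0.02 -0.03  1.99 -0.67  0.95 -1.74]
(0.95, 0.6, -1.57) m 0.29 dj 0.35 bad 0.000 [ 0.33  0.33  0.01  1.92 -0.85  0.69  1.58] [ 0.38 -0.02  0.05  1.99 -0.67  0.95  1.4 ]
(1.1, 0.3, -1.57) m 0.24 dj 0.36 bad 0.000 [ 0.39  0.29 -0.22  1.91 -0.31  0.55  0.75] [ 0.44 -0.07 -0.16  1.97 -0.36  0.87  0.78]
(1.1, 0.3, 0) m 0.24 dj 0.36 bad 0.000 [ 0.33  0.29 -0.15  1.91 -0.35  0.56 -0.79] [ 0.38 -0.07 -0.1   1.98 -0.35  0.87 -0.79]
(1.1, -0.6, -1.57) m 0.24 dj 0.39 bad 0.000 [ 0.27  0.31 -0.4
[... 1099 characters left out ...]
9 -1.92]
(1.1, 0, 0) m 0.18 dj 0.38 bad 0.000 [-0.04  0.25  0.18  1.96 -0.24  0.47 -1.23] [-0.   -0.12  0.14  2.02 -0.08  0.78 -1.36]
(1.1, 0.3, 3.14) m 0.18 dj 0.37 bad 0.000 [ 0.5   0.31 -0.35  1.9  -0.23  0.55  2.25] [ 0.55 -0.06 -0.27  1.97 -0.37  0.87  2.37]
(0.8, 0.6, 1.57) m 0.18 dj 0.37 bad 0.000 [ 0.57  0.36 -0.19  1.99 -1.08  0.66 -1.27] [ 0.65 -0.01 -0.12  2.07 -0.9   0.95 -1.49]
(0.95, -0.6, 3.14) m 0.18 dj 0.41 bad 0.000 [ 0.07  0.27 -0.23  2.02  0.94  0.56  0.12] [ 0.02 -0.13 -0.16  2.1   0.55  0.77  0.53]
(0.95, -0.6, 1.57) m 0.18 dj 0.40 bad 0.000 [ 0.02  0.27 -0.17  2.02  0.92  0.55  1.71] [-0.03 -0.13 -0.11  2.1   0.56  0.77  2.09]
real	0m44.083s
user	2m44.653s
sys	0m0.062s
```

```bash
python3 - <<'E'
from k import *
import json
np.set_printoptions(precision=2,suppress=True)
qc=np.array(json.load(open('d.json'))[-1][0])
for pitch in (.75,.85,.95):
  for ty in (-.3,-.45,-.6):
    qs=[];bad=[]
    for rel in ([0,0,.045],[0,.04,.02],[0,-.04,.02],[-.06,.03,.1],[-.14,.06,.14],[-.16,.08,.2]):
        q,e,a=ik(*goal(rel,np.pi,pitch,ty),qs[-1] if qs else qc,.003);qs.append(q);bad.append(e+.3*a)
    print(pitch,ty,np.array(bad).round(3),'m',np.array([np.minimum(q-lo,hi-q).min() for q in qs]),qs[0],qs[4])
E
```

```text
0.75 -0.3 [0.   0.   0.   0.   0.01 0.03] m [0.2  0.19 0.19 0.1  0.05 0.05] [ 0.95  0.51 -1.18  2.22  1.89  0.67 -0.32] [ 0.69 -0.26 -0.82  2.37  0.58  0.26  0.6 ]
0.75 -0.45 [0.   0.   0.   0.   0.   0.01] m [0.23 0.22 0.21 0.15 0.05 0.05] [ 0.65  0.4  -0.9   2.19  1.76  0.68 -0.46] [ 0.51 -0.2  -0.8   2.37  0.99  0.46  0.02]
0.75 -0.6 [0. 0. 0. 0. 0. 0.] m [0.28 0.28 0.25 0.2  0.11 0.07] [ 0.43  0.39 -0.73  2.14  1.62  0.78 -0.51] [ 0.39 -0.1  -0.79  2.31  1.05  0.69 -0.2 ]
0.85 -0.3 [0.   0.   0.   0.   0.   0.02] m [0.18 0.25 0.13 0.15 0.08 0.05] [ 0.56  0.29 -0.66  2.16  1.5   0.37 -0.08] [ 0.36 -0.21 -0.51  2.34  0.55  0.38  0.67]
0.85 -0.45 [0. 0. 0. 0. 0. 0.] m [0.29 0.28 0.26 0.22 0.12 0.05] [ 0.44  0.31 -0.62  2.13  1.44  0.51 -0.19] [ 0.35 -0.17 -0.6   2.3   0.75  0.52  0.3 ]
0.85 -0.6 [0. 0. 0. 0. 0. 0.] m [0.33 0.33 0.31 0.26 0.17 0.09] [ 0.33  0.33 -0.57  2.09  1.37  0.65 -0.28] [ 0.29 -0.1  -0.64  2.25  0.85  0.69  0.04]
0.95 -0.3 [0.   0.   0.   0.   0.   0.01] m [0.13 0.14 0.06 0.21 0.14 0.05] [ 0.29  0.26 -0.34  2.09  0.9   0.32  0.49] [ 0.24 -0.17 -0.38  2.26  0.39  0.5   0.85]
0.95 -0.45 [0. 0. 0. 0. 0. 0.] m [0.27 0.3  0.2  0.28 0.17 0.06] [ 0.3   0.28 -0.42  2.06  1.04  0.46  0.19] [ 0.24 -0.14 -0.47  2.23  0.56  0.6   0.51]
0.95 -0.6 [0. 0. 0. 0. 0. 0.] m [0.4  0.39 0.34 0.32 0.22 0.11] [ 0.26  0.31 -0.45  2.02  1.08  0.6   0.01] [ 0.22 -0.09 -0.52  2.19  0.67  0.72  0.25]
```

```bash
cat > plan.py <<'E'
import sys
from h import *
import k
def plan(wps,ori=(np.pi,.85,-.45)):   # wps: list of (rel, nrows); from the present pose
    s,p,M=pose();A=R.from_matrix(M);rows=[]
    for rel_,n in wps:
        g,B=k.goal(np.array(rel_),*ori);rv=(A.inv()*B).as_rotvec();p0=p
        for i in range(n):
            t=p0+(g-p0)*(i+1)/n
            sh=A.inv().apply(t-p).round(4);rv2=(rv/n).round(3)
            rows.append([sh.tolist(),rv2.tolist(),0]);p=p+A.apply(sh);A=A*R.from_rotvec(rv2)
    print('max mm',max(np.linalg.norm(r[0]) for r in rows).round(4),'max rad',max(np.linalg.norm(r[1]) for r in rows).round(3))
    for r in rows: print(r)
E
python3 - <<'E'
from plan import *
plan([([-.14,.06,.14],7)])
E
```

```text
max mm 0.0403 max rad 0.034
[[0.0328, 0.0071, 0.0221], [0.005, -0.032, 0.011], 0]
[[0.0336, 0.0068, 0.021], [0.005, -0.032, 0.011], 0]
[[0.0343, 0.0065, 0.0199], [0.005, -0.032, 0.011], 0]
[[0.035, 0.0062, 0.0188], [0.005, -0.032, 0.011], 0]
[[0.0357, 0.006, 0.0176], [0.005, -0.032, 0.011], 0]
[[0.0363, 0.0056, 0.0164], [0.005, -0.032, 0.011], 0]
[[0.0368, 0.0053, 0.0153], [0.005, -0.032, 0.011], 0]
```

>>> play_rows --targets '[[[0.033, 0.007, 0.022], [0.005, -0.032, 0.011], 0], [[0.034, 0.007, 0.021], [0.005, -0.032, 0.011], 0], [[0.034, 0.0065, 0.02], [0.005, -0.032, 0.011], 0], [[0.035, 0.006, 0.019], [0.005, -0.032, 0.011], 0], [[0.036, 0.006, 0.0175], [0.005, -0.032, 0.011], 0], [[0.036, 0.0055, 0.0165], [0.005, -0.032, 0.011], 0], [[0.037, 0.005, 0.015], [0.005, -0.032, 0.011], 0], [[0, 0, 0], [0, 0, 0], 0]]'

```text
time: 5.7
position: [0.5134, -0.0242, 0.3116]
orientation: [0.511, 2.379, -0.204]
ft_force: [0.4, -0.8, -0.1]
grip_width: 0.0002
grip_force: 0.0
```

```bash
python3 - <<'E'
from h import *
rel();img,d,P,T=wrist('pics/w2.png');np.savez('w2.npz',img=img,d=d,P=P,T=T)
E
```

```text
t 5.7 TCP in stand [-0.1462  0.0585  0.1366] tool axes in stand
 [[-0.68   0.436  0.589]
 [ 0.323  0.9   -0.293]
 [-0.658 -0.009 -0.753]] 
F [ 0.4 -0.8 -0.1] q [ 0.8  -0.25 -0.97  2.3   0.52  0.44  0.51]
```

View pics/w2.png

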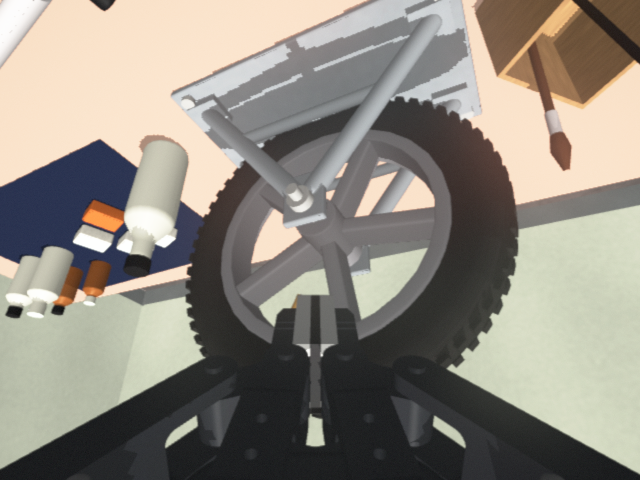

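The wrist view (upside down) shows the whole wheel: hub (325,225), five spokes to about (365,145), (435,222), (345,310), (245,290) and (270,195, behind the tube), with a brass glint by the fingers at (297,303). I rectify it onto the wheel plane.

```bash
cat >> h.py <<'E'
def rectify(img,T,x,half=.16,n=400):
    c=get_calibration('wrist');f=240/np.tan(np.radians(c['fovy'])/2)
    g=(np.arange(n)+.5)/n*2*half-half
    U,V=np.meshgrid(g,g);W=np.stack([np.full_like(U,x),-U,-V],-1)@S.T+HUB
    C=(W-T[:3,3])@T[:3,:3];z=-C[...,2]
    u=c['cx']+f*C[...,0]/z;v=c['cy']-f*C[...,1]/z
    return cv2.remap(img,u.astype(np.float32),v.astype(np.float32),cv2.INTER_LINEAR)
E
python3 - <<'E'
from h import *
z=np.load('w2.npz');img,T,P,d=z['img'],z['T'],z['P'],z['d']
a=rectify(img,T,-.015);b=rectify(img,T,0.)
for i in (a,b):
    for r in (.02,.094): cv2.circle(i,(200,200),int(r*400/.32),(255,0,0),1)
cv2.imwrite('pics/r2.png',cv2.hconcat([a,b])[:,:,::-1])
# tyre check: dark points near wheel
m=(img.max(-1)<60)&(d>.2)&(np.abs(P[...,0])<.04)&(np.hypot(P[...,1],P[...,2])<.17)&(np.hypot(P[...,1],P[...,2])>.1)
Q=P[m];print('tyre',Q.min(0),Q.max(0))
g=(np.ptp(img.astype(int),axis=-1)<25)&(d>.1)&(np.hypot(P[...,1],P[...,2])<.09)&(np.hypot(P[...,1],P[...,2])>.03)&(np.abs(P[...,0])<.04);print('spoke x hist',np.histogram(P[g][:,0],bins=np.arange(-.04,.041,.005)))
E
```

```text
tyre [-0.02490121 -0.14726554 -0.12904593] [0.00844882 0.13812677 0.14737324]
spoke x hist (array([   0,    0,    0,    0,  579, 3517,  811,  781,  756,  696,  403,
          2,    0,    0,    0,    3]), array([-4.00000000e-02, -3.50000000e-02, -3.00000000e-02, -2.50000000e-02,
       -2.00000000e-02, -1.50000000e-02, -1.00000000e-02, -5.00000000e-03,
       -2.08166817e-17,  5.00000000e-03,  1.00000000e-02,  1.50000000e-02,
        2.00000000e-02,  2.50000000e-02,  3.00000000e-02,  3.50000000e-02,
        4.00000000e-02]))
```

View pics/r2.png

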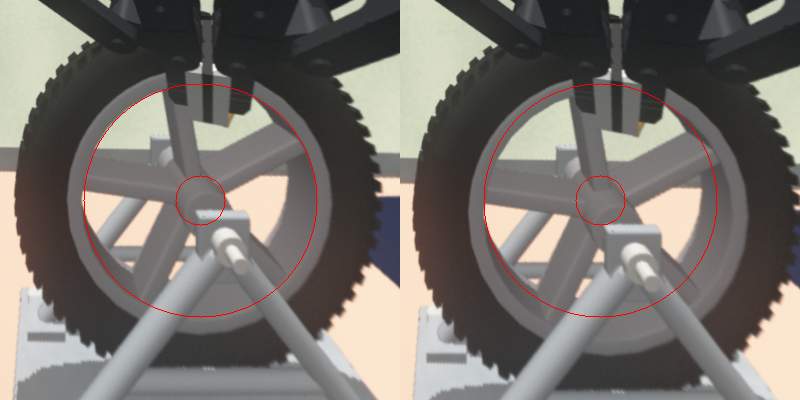

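The wheel circles match the measured hub. Seen from the robot, the spokes are near −12°, 61°, 133°, 205° and 277° clockwise from up. The brass stem is near 26°, so the joint is about 3.58 rad and about 155° clockwise is left. Before inserting I'll search for a tool orientation that clears the tyre.

```bash
cat > scan2.py <<'E'
from k import *
from multiprocessing import Pool
np.set_printoptions(precision=2,suppress=True)
g=np.linspace(-1,1,5)
body=np.array([[.043*a,.043*b,z] for a in g for b in g for z in (-.073,-.095,-.12,-.15)])
fing=np.array([[.011*a,w*b,z] for a in g for b in g for z,w in ((0,.008),(-.01,.01),(-.02,.014),(-.04,.017),(-.06,.03))])
def clr(Q):
    r=np.hypot(Q[:,1],Q[:,2]);t=np.hypot(r-.125,Q[:,0])-.023
    rim=np.maximum(np.abs(Q[:,0])-.017,.094-r)
    return min(t.min(),rim[r<.12].min() if (r<.12).any() else 1)
arc=[[-.007,-.044*np.sin(a),.044*np.cos(a)] for a in (0,.6,-.5,-.9)]
def job(a):
    pitch,ty,roll=a
    Rm=S.inv()*goal([0,0,0],roll,pitch,ty)[1]
    cb=min(clr(Rm.apply(body)+t) for t in arc);cf=min(clr(Rm.apply(fing)+t) for t in arc)
    if cb<.006 or cf<.002: return a,None,0,0
    best=None
    for q5 in (0.5,2,3.3):
      for q3 in (-.7,0,.7):
        q0=np.array([0,.4,q3,2.1,q5,.6,0]);qs=[];bad=0
        for i,rel in enumerate(arc):
            q,e,an=ik(*goal(rel,roll,pitch,ty),q0 if i==0 else qs[-1],.003);bad=max(bad,e+.3*an);qs.append(q)
            if bad>.01:break
        if bad>.01: continue
        m=min(np.minimum(q-lo,hi-q)[1:].min() for q in qs)
        if best is None or m>best[0]: best=(m,qs[0],qs[-1])
    return a,best,cb,cf
if __name__=='__main__':
    J=[(p,t,r) for p in (.2,.35,.5,.6,.7,.8) for t in (-.75,-.6,-.45,-.3,-.15,0,.15,.3,.45,.6,.75) for r in np.arange(8)*np.pi/4]
    with Pool() as po: o=[x for x in po.map(job,J,chunksize=4) if x[1]]
    o.sort(key=lambda x:-min(x[1][0],.3)-8*min(x[2],.02)-8*min(x[3],.01))
    for a,b,cb,cf in o[:22]: print(np.array(a),'m %.2f cb %.3f cf %.3f'%(b[0],cb,cf),b[1],b[2])
E
timeout 560 python3 scan2.py
```

```text
[0.2 0.6 0. ] m 0.22 cb 0.012 cf 0.013 [0.12 0.79 0.58 2.16 4.29 1.63 1.16] [0.08 0.81 0.54 2.2  4.23 1.61 1.21]
[0.2  0.6  1.57] m 0.22 cb 0.012 cf 0.013 [ 0.11  0.79  0.59  2.16  4.29  1.63 -0.42] [ 0.07  0.81  0.55  2.2   4.23  1.62 -0.36]
[0.2  0.6  3.14] m 0.22 cb 0.012 cf 0.013 [ 0.09  0.81  0.62  2.16  4.28  1.66 -2.  ] [ 0.04  0.82  0.59  2.2   4.21  1.64 -1.95]
[0.2  0.45 3.14] m 0.14 cb 0.022 cf 0.016 [ 0.92  0.7  -0.43  2.24  4.28  1.02 -1.67] [ 0.87  0.74 -0.44  2.28  4.17  1.03 -1.57]
[0.2  0.45 2.36] m 0.14 cb 0.022 cf 0.017 [ 0.83  0.68 -0.32  2.24  4.26  1.08 -0.92] [ 0.78  0.71 -0.34  2.28  4.17  1.09 -0.82]
[0.35 0.45 2.36] m 0.14 cb 0.019 cf 0.014 [ 0.78  0.55 -0.3   2.24  4.31  0.91 -1.08] [ 0.73  0.58 -0.32  2.28  4.19  0.91 -0.97]
[0.2  0.45 1.57] m 0.14 cb 0.022 cf 0.017 [ 0.75  0.66 -0.23  2.25  4.25  1.13 -0.16] [ 0.7   0.7  -0.25  2.28  4.16  1.14 -0.06]
[0.2  0.45 0.79] m 0.13 cb 0.022 cf 0.022 [ 0.67  0.66 -0.13  2.25  4.24  1.18  0.61] [ 0.62  0.69 -0.16  2.29  4.15  1.19  0.7 ]
[0.35 0.45 0.79] m 0.14 cb 0.019 cf 0.019 [ 0.64  0.54 -0.14  2.24  4.3   0.9
[... 1004 characters left out ...]
-1.4 ] [-0.01  0.5   0.49  2.27  4.27  1.04 -1.33]
[0.5  0.45 0.79] m 0.15 cb 0.015 cf 0.015 [-0.01  0.5   0.58  2.23  4.36  1.08  0.16] [-0.06  0.51  0.54  2.27  4.26  1.06  0.23]
[0.5  0.45 5.5 ] m 0.14 cb 0.015 cf 0.011 [-0.12  0.54  0.72  2.23  4.34  1.16  1.71] [-0.18  0.56  0.69  2.28  4.25  1.14  1.76]
[0.35 0.45 3.14] m 0.14 cb 0.014 cf 0.013 [ 0.86  0.57 -0.4   2.24  4.32  0.86 -1.84] [ 0.8   0.59 -0.41  2.28  4.19  0.87 -1.73]
[0.35 0.45 1.57] m 0.14 cb 0.014 cf 0.014 [ 0.71  0.54 -0.22  2.24  4.31  0.95 -0.31] [ 0.66  0.57 -0.24  2.28  4.19  0.95 -0.21]
[0.35 0.45 0.  ] m 0.13 cb 0.014 cf 0.013 [ 0.58  0.53 -0.06  2.24  4.29  1.02  1.23] [ 0.53  0.56 -0.09  2.29  4.18  1.01  1.32]
```

```bash
cat > path.py <<'E'
from k import *
from h import status
np.set_printoptions(precision=2,suppress=True)
ORI=(0,.25,.5)
if __name__=='__main__':
    qc=np.array(status.read_state()['joints'])
    q0=np.array([.4,.6,.1,2.2,4.25,1.2,1.25])
    for rel in ([-.007,.03,.032],[-.007,0,.044],[-.007,-.03,.032],[-.03,.03,.032],[-.045,.03,.032],[-.045,-.03,.032],[-.045,0,.1],[-.05,-.05,.1]):
        q,e,a=ik(*goal(rel,*ORI),q0,.003);print(rel,round(e+.3*a,3),np.minimum(q-lo,hi-q).min().round(2),q)
        if rel==[-.045,0,.1]: qg=q
    for bump in (0,.3):
        print('bump',bump)
        for s in np.linspace(0,1,9):
            q=qc+(qg-qc)*s;q[1]-=bump*np.sin(np.pi*s)*1.;q=np.clip(q,lo+.02,hi-.02)
            p,M=fk(q,SG,LL,OFF);rel=S.inv().apply(p-HUB);pts=S.inv().apply(M.apply([[.1,.045,-.1],[.1,-.045,-.1],[-.045,0,-.1],[0,0,-.2]])+p-HUB)
            print(s.round(2),'q',q,'tcp',rel,'z',S.inv().apply(M.apply([0,0,1])),'hand max x',pts[:,0].max().round(2),'min z',(pts[:,2].min()+.175).round(2))
E
python3 path.py
```

```text
[-0.007, 0.03, 0.032] 0.0 0.16 [0.42 0.64 0.1  2.26 4.23 1.25 1.32]
[-0.007, 0, 0.044] 0.0 0.2 [0.45 0.63 0.13 2.22 4.3  1.26 1.26]
[-0.007, -0.03, 0.032] 0.0 0.2 [0.49 0.67 0.15 2.18 4.35 1.29 1.25]
[-0.03, 0.03, 0.032] 0.0 0.12 [0.44 0.63 0.11 2.3  4.24 1.28 1.35]
[-0.045, 0.03, 0.032] 0.0 0.09 [0.45 0.63 0.12 2.33 4.26 1.29 1.36]
[-0.045, -0.03, 0.032] 0.0 0.17 [0.53 0.65 0.17 2.24 4.38 1.33 1.29]
[-0.045, 0, 0.1] 0.0 0.13 [0.48 0.47 0.16 2.29 4.39 1.24 1.17]
[-0.05, -0.05, 0.1] 0.0 0.07 [0.54 0.5  0.21 2.23 4.48 1.3  1.12]
bump 0
0.0 q [ 0.8  -0.25 -0.97  2.3   0.52  0.44  0.52] tcp [-0.14  0.06  0.14] z [ 0.59 -0.29 -0.75] hand max x -0.17 min z 0.32
0.12 q [ 0.76 -0.16 -0.83  2.3   1.    0.54  0.6 ] tcp [-0.14 -0.06  0.16] z [ 0.56 -0.49 -0.67] hand max x -0.16 min z 0.32
0.25 q [ 0.72 -0.07 -0.69  2.3   1.49  0.64  0.68] tcp [-0.13 -0.17  0.2 ] z [ 0.56 -0.65 -0.51] hand max x -0.15 min z 0.35
0.38 q [ 0.68  0.02 -0.55  2.3   1.97  0.74  0.76] tcp [-0.1  -0.24  0.25] z [ 0.61 -0.72 -0.31] hand max x -0.13 min z 0.41
0.5 q [ 0.64  0.11 -0.4   2.3   2.45  0.84  0.84] tcp [-0.05 
[... 958 characters left out ...]
3   1.97  0.74  0.76] tcp [-0.13 -0.22  0.42] z [ 0.65 -0.76 -0.05] hand max x -0.16 min z 0.55
0.5 q [ 0.64 -0.19 -0.4   2.3   2.45  0.84  0.84] tcp [-0.11 -0.23  0.49] z [ 0.72 -0.67  0.18] hand max x -0.15 min z 0.63
0.62 q [ 0.6  -0.08 -0.26  2.3   2.94  0.94  0.92] tcp [-0.06 -0.21  0.49] z [ 0.83 -0.48  0.28] hand max x -0.12 min z 0.61
0.75 q [ 0.56  0.08 -0.12  2.3   3.42  1.04  1.01] tcp [-0.   -0.17  0.42] z [ 0.95 -0.21  0.22] hand max x -0.08 min z 0.53
0.88 q [0.52 0.26 0.02 2.29 3.9  1.14 1.09] tcp [ 0.02 -0.09  0.27] z [0.99 0.12 0.01] hand max x -0.08 min z 0.4
1.0 q [0.48 0.47 0.16 2.29 4.39 1.24 1.17] tcp [-0.04  0.    0.1 ] z [ 0.85  0.46 -0.25] hand max x -0.09 min z 0.26
```

```bash
python3 - <<'E'
from path import *
qc=np.array(status.read_state()['joints'])
q0=np.array([.48,.47,.16,2.29,4.3,1.24,1.17])
for rel in ([-.06,0,.19],[-.05,-.03,.19],[-.06,.03,.19],[-.055,0,.15]):
    q,e,a=ik(*goal(rel,*ORI),q0,.003);print(rel,round(e+.3*a,3),np.minimum(q-lo,hi-q).min().round(2),q)
    if rel==[-.06,.03,.19]: qg=q
n=26;p,M=fk(qc,SG,LL,OFF)
for i in range(n):
    s=(i+1)/n;q=qc+(qg-qc)*s;p2,M2=fk(q,SG,LL,OFF)
    print([M.inv().apply(p2-p).round(3).tolist(),(M.inv()*M2).as_rotvec().round(3).tolist(),0],S.inv().apply(p2-HUB) if i%2 else '')
    p,M=p2,M2
E
```

```text
[-0.06, 0, 0.19] 0.0 0.05 [0.33 0.25 0.34 2.29 4.5  1.21 0.93]
[-0.05, -0.03, 0.19] 0.0 0.05 [0.1  0.34 0.67 2.24 4.5  1.36 0.89]
[-0.06, 0.03, 0.19] 0.0 0.09 [0.44 0.21 0.15 2.33 4.45 1.13 0.96]
[-0.055, 0, 0.15] 0.0 0.1 [0.47 0.34 0.18 2.3  4.45 1.21 1.05]
[[-0.018, -0.033, 0.005], [0.063, -0.029, -0.123], 0] 
[[-0.015, -0.034, 0.006], [0.065, -0.028, -0.123], 0] [-0.14 -0.02  0.16]
[[-0.013, -0.034, 0.007], [0.066, -0.027, -0.123], 0] 
[[-0.011, -0.034, 0.008], [0.067, -0.026, -0.123], 0] [-0.14 -0.08  0.18]
[[-0.008, -0.033, 0.009], [0.068, -0.025, -0.124], 0] 
[[-0.007, -0.032, 0.01], [0.068, -0.025, -0.124], 0] [-0.13 -0.14  0.22]
[[-0.005, -0.03, 0.01], [0.068, -0.025, -0.125], 0] 
[[-0.004, -0.028, 0.01], [0.068, -0.025, -0.125], 0] [-0.11 -0.19  0.26]
[[-0.003, -0.026, 0.01], [0.067, -0.027, -0.125], 0] 
[[-0.003, -0.023, 0.01], [0.067, -0.028, -0.125], 0] [-0.09 -0.22  0.3 ]
[[-0.004, -0.021, 0.009], [0.066, -0.031, -0.125], 0] 
[[-0.005, -0.019, 0.008], [0.066, -0.033, -0.125], 0] [-0.07 -0.23  0.33]
[[-0.006, -0.017, 0.007], [0.066, -0.037, -0.124], 0] 
[[-0.008, -0.015, 0.006], [0.066, -0.04, -0.122], 0] [-0.04 -0.23  0.36]
[[-0.011, -0.013, 0.005], [0.066, -0.044, -0.121], 0] 
[[-0.013, -0.012, 0.004], [0.067, -0.048, -0.118], 0] [-0.02 -0.2   0.37]
[[-0.016, -0.012, 0.002], [0.069, -0.052, -0.115], 0] 
[[-0.019, -0.012, 0.0], [0.071, -0.056, -0.112], 0] [ 0.   -0.17  0.37]
[[-0.022, -0.012, -0.001], [0.073, -0.06, -0.108], 0] 
[[-0.024, -0.014, -0.003], [0.076, -0.064, -0.103], 0] [ 0.01 -0.12  0.35]
[[-0.027, -0.015, -0.004], [0.079, -0.067, -0.098], 0] 
[[-0.029, -0.017, -0.005], [0.083, -0.07, -0.093], 0] [ 0.01 -0.07  0.31]
[[-0.031, -0.019, -0.006], [0.087, -0.072, -0.087], 0] 
[[-0.033, -0.022, -0.007], [0.091, -0.074, -0.081], 0] [-0.02 -0.02  0.25]
[[-0.034, -0.025, -0.008], [0.095, -0.075, -0.075], 0] 
[[-0.035, -0.028, -0.009], [0.1, -0.075, -0.068], 0] [-0.06  0.03  0.19]
```

Path clears everything; run it in three calls, checking the joints in between.

>>> play_rows --targets '[[[-0.018, -0.033, 0.005], [0.063, -0.029, -0.123], 0], [[-0.015, -0.034, 0.006], [0.065, -0.028, -0.123], 0], [[-0.013, -0.034, 0.007], [0.066, -0.027, -0.123], 0], [[-0.011, -0.034, 0.008], [0.067, -0.026, -0.123], 0], [[-0.008, -0.033, 0.009], [0.068, -0.025, -0.124], 0], [[-0.007, -0.032, 0.01], [0.068, -0.025, -0.124], 0], [[-0.005, -0.03, 0.01], [0.068, -0.025, -0.125], 0], [[-0.004, -0.028, 0.01], [0.068, -0.025, -0.125], 0]]'

```text
time: 6.75
position: [0.5544, -0.2724, 0.4378]
orientation: [-0.48, 2.147, -1.279]
ft_force: [1.0, 0.3, 0.1]
grip_width: 0.0002
grip_force: 0.0
```

```bash
python3 -c "
from h import *
rel()"
```

```text
t 6.75 TCP in stand [-0.1114 -0.1907  0.2628] tool axes in stand
 [[-0.776  0.003  0.631]
 [-0.554  0.473 -0.685]
 [-0.301 -0.881 -0.366]] 
F [1.  0.3 0.1] q [ 1.23 -0.18 -1.09  2.29  1.73  0.53  0.62]
```

>>> play_rows --targets '[[[-0.003, -0.026, 0.01], [0.067, -0.027, -0.125], 0], [[-0.003, -0.023, 0.01], [0.067, -0.028, -0.125], 0], [[-0.004, -0.021, 0.009], [0.066, -0.031, -0.125], 0], [[-0.005, -0.019, 0.008], [0.066, -0.033, -0.125], 0], [[-0.006, -0.017, 0.007], [0.066, -0.037, -0.124], 0], [[-0.008, -0.015, 0.006], [0.066, -0.04, -0.122], 0], [[-0.011, -0.013, 0.005], [0.066, -0.044, -0.121], 0], [[-0.013, -0.012, 0.004], [0.067, -0.048, -0.118], 0]]'

```text
time: 7.75
position: [0.6454, -0.2862, 0.551]
orientation: [-1.488, 1.233, -2.02]
ft_force: [0.6, -1.0, -0.2]
grip_width: 0.0003
grip_force: 0.0
```

```bash
python3 -c "
from h import *
rel()"
```

```text
t 7.75 TCP in stand [-0.0208 -0.2068  0.376 ] tool axes in stand
 [[-0.408 -0.224  0.885]
 [-0.691 -0.558 -0.46 ]
 [ 0.597 -0.799  0.073]] 
F [ 0.6 -1.  -0.2] q [ 1.31  0.07 -1.01  2.3   2.93  0.86  0.85]
```

>>> play_rows --targets '[[[-0.016, -0.012, 0.002], [0.069, -0.052, -0.115], 0], [[-0.019, -0.012, 0.0], [0.071, -0.056, -0.112], 0], [[-0.022, -0.012, -0.001], [0.073, -0.06, -0.108], 0], [[-0.024, -0.014, -0.003], [0.076, -0.064, -0.103], 0], [[-0.027, -0.015, -0.004], [0.079, -0.067, -0.098], 0], [[-0.029, -0.017, -0.005], [0.083, -0.07, -0.093], 0], [[-0.031, -0.019, -0.006], [0.087, -0.072, -0.087], 0], [[-0.033, -0.022, -0.007], [0.091, -0.074, -0.081], 0], [[-0.034, -0.025, -0.008], [0.095, -0.075, -0.075], 0]]'

```text
time: 8.88
position: [0.6268, -0.0759, 0.4013]
orientation: [-2.169, -0.415, -1.805]
ft_force: [0.2, -0.3, -0.4]
grip_width: -0.0001
grip_force: 0.0
```

```bash
python3 -c "
from plan import *
rel();plan([([-.06,.03,.19],2),([-.055,.031,.09],4)],(0,.25,.5))"
```

```text
t 8.875 TCP in stand [-0.0341  0.0039  0.2263] tool axes in stand
 [[ 0.175  0.374  0.911]
 [ 0.032 -0.927  0.375]
 [ 0.984 -0.036 -0.174]] 
F [ 0.2 -0.3 -0.4] q [ 1.38  0.3  -0.91  2.3   4.35  0.87  1.03]
max mm 0.0258 max rad 0.072
[[-0.0197, -0.0163, -0.0038], [0.053, -0.038, -0.03], 0]
[[-0.0193, -0.017, -0.0021], [0.053, -0.038, -0.03], 0]
[[-0.0239, 0.0004, 0.0074], [-0.0, -0.0, 0.0], 0]
[[-0.0239, 0.0004, 0.0073], [-0.0, -0.0, 0.0], 0]
[[-0.024, 0.0004, 0.0074], [-0.0, -0.0, 0.0], 0]
[[-0.0239, 0.0003, 0.0073], [-0.0, -0.0, 0.0], 0]
```

>>> play_rows --targets '[[[-0.0197, -0.0163, -0.0038], [0.053, -0.038, -0.03], 0], [[-0.0193, -0.017, -0.0021], [0.053, -0.038, -0.03], 0], [[-0.024, 0.0004, 0.0074], [0, 0, 0], 0], [[-0.024, 0.0004, 0.0074], [0, 0, 0], 0], [[-0.024, 0.0004, 0.0074], [0, 0, 0], 0], [[-0.024, 0.0003, 0.0073], [0, 0, 0], 0], [[0, 0, 0], [0, 0, 0], 0]]'

```text
time: 9.75
position: [0.6052, -0.0474, 0.2634]
orientation: [-2.178, -0.577, -1.69]
ft_force: [0.5, -0.4, 0.5]
grip_width: -0.0003
grip_force: 0.0
```

```bash
python3 - <<'E'
from plan import *
rel();img,d,P,T=wrist('pics/w3.png');np.savez('w3.npz',img=img,d=d,P=P,T=T)
a=rectify(img,T,-.015);cv2.imwrite('pics/v3.png',cv2.hconcat([cv2.resize(img,(400,300)),cv2.resize(a,(300,300))])[:,:,::-1])
plan([([-.04,.031,.033],3),([-.007,.031,.033],4)],(0,.25,.5))
E
```

```text
t 9.75 TCP in stand [-0.055   0.033   0.0884] tool axes in stand
 [[ 0.22   0.479  0.85 ]
 [ 0.111 -0.878  0.466]
 [ 0.969 -0.008 -0.246]] 
F [ 0.5 -0.4  0.5] q [ 1.26  0.62 -0.8   2.33  4.39  0.8   1.39]
max mm 0.0197 max rad 0.002
[[-0.0175, 0.0033, 0.0084], [-0.001, -0.001, -0.002], 0]
[[-0.0174, 0.0032, 0.0085], [-0.001, -0.001, -0.002], 0]
[[-0.0175, 0.0031, 0.0085], [-0.001, -0.001, -0.002], 0]
[[0.0018, 0.004, 0.007], [0.0, -0.0, -0.0], 0]
[[0.0018, 0.0039, 0.007], [0.0, -0.0, -0.0], 0]
[[0.0018, 0.004, 0.007], [0.0, -0.0, -0.0], 0]
[[0.0018, 0.0039, 0.007], [0.0, -0.0, -0.0], 0]
```

View pics/v3.png

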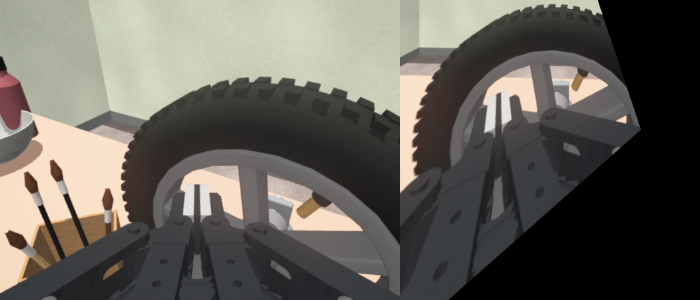

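The brass stem with its foot shows at (310,205) right of the near-vertical spoke (255,190), and the finger is over the empty window to its left, as planned. Insert there.

>>> play_rows --targets '[[[-0.018, 0.002, 0.009], [0, 0, -0.002], 0], [[-0.018, 0.002, 0.009], [0, 0, -0.002], 0], [[-0.0175, 0.002, 0.009], [0, 0, -0.002], 0], [[0.002, 0.004, 0.007], [0, 0, 0], 0], [[0.002, 0.004, 0.007], [0, 0, 0], 0], [[0.002, 0.004, 0.007], [0, 0, 0], 0], [[0.002, 0.004, 0.007], [0, 0, 0], 0]]'

```text
time: 10.68
position: [0.6532, -0.0423, 0.2097]
orientation: [-2.171, -0.589, -1.696]
ft_force: [0.2, -0.1, -0.7]
grip_width: -0.0002
grip_force: 0.0
```

```bash
cat >> plan.py <<'E'
def arc(a0,a1,n,r=.045,x=-.007,pre=[],post=[],ori=(0,.25,.5)):
    A=np.radians(np.linspace(a0,a1,n+1)[1:])
    plan(pre+[([x,-r*np.sin(a),r*np.cos(a)],1) for a in A]+post,ori)
E
python3 - <<'E'
from plan import *
t,_=rel();print('ang',np.degrees(np.arctan2(-t[1],t[2])),'r',np.hypot(t[1],t[2]))
arc(-46,30,19)
E
```

```text
t 10.675 TCP in stand [-0.0069  0.0369  0.0347] tool axes in stand
 [[ 0.211  0.484  0.849]
 [ 0.117 -0.875  0.47 ]
 [ 0.97  -0.    -0.242]] 
F [ 0.2 -0.1 -0.7] q [ 1.14  0.8  -0.75  2.24  4.31  0.76  1.56]
ang -46.74842551896421 r 0.05062058832557787
max mm 0.0069 max rad 0.008
[[-0.002, 0.0059, -0.003], [-0.005, -0.006, 0.001], 0]
[[0.0016, 0.0021, -0.0016], [-0.0, 0.0, 0.0], 0]
[[0.0015, 0.0022, -0.0016], [-0.0, 0.0, 0.0], 0]
[[0.0013, 0.0023, -0.0017], [-0.0, 0.0, 0.0], 0]
[[0.0011, 0.0025, -0.0016], [-0.0, 0.0, 0.0], 0]
[[0.0009, 0.0025, -0.0017], [-0.0, 0.0, 0.0], 0]
[[0.0007, 0.0026, -0.0016], [-0.0, 0.0, 0.0], 0]
[[0.0005, 0.0026, -0.0016], [-0.0, 0.0, 0.0], 0]
[[0.0003, 0.0027, -0.0016], [-0.0, 0.0, 0.0], 0]
[[0.0, 0.0027, -0.0016], [-0.0, 0.0, 0.0], 0]
[[-0.0001, 0.0028, -0.0015], [-0.0, 0.0, 0.0], 0]
[[-0.0004, 0.0028, -0.0015], [-0.0, 0.0, 0.0], 0]
[[-0.0006, 0.0027, -0.0014], [-0.0, 0.0, 0.0], 0]
[[-0.0008, 0.0027, -0.0013], [-0.0, 0.0, 0.0], 0]
[[-0.001, 0.0027, -0.0013], [-0.0, 0.0, 0.0], 0]
[[-0.0012, 0.0027, -0.0011], [-0.0, 0.0, 0.0], 0]
[[-0.0014, 0.0026, -0.0012], [-0.0, 0.0, 0.0], 0]
[[-0.0016, 0.0025, -0.001], [-0.0, 0.0, 0.0], 0]
[[-0.0017, 0.0024, -0.0009], [-0.0, 0.0, 0.0], 0]
```

>>> play_rows --targets '[[[-0.001, 0.003, -0.0015], [0, 0, 0], 0], [[-0.001, 0.003, -0.0015], [0, 0, 0], 0], [[0.0015, 0.002, -0.0016], [0, 0, 0], 0], [[0.0015, 0.0022, -0.0016], [0, 0, 0], 0], [[0.0013, 0.0023, -0.0017], [0, 0, 0], 0], [[0.0011, 0.0025, -0.0016], [0, 0, 0], 0], [[0.0009, 0.0025, -0.0017], [0, 0, 0], 0], [[0.0007, 0.0026, -0.0016], [0, 0, 0], 0], [[0.0005, 0.0026, -0.0016], [0, 0, 0], 0], [[0.0003, 0.0027, -0.0016], [0, 0, 0], 0]]'

```text
time: 11.92
position: [0.6503, -0.0676, 0.2166]
orientation: [-2.169, -0.591, -1.687]
ft_force: [-3.1, 6.1, -2.0]
grip_width: 0.0
grip_force: 3.2
```

```bash
python3 - <<'E'
from plan import *
t,_=rel();a=np.degrees(np.arctan2(-t[1],t[2]));print('ang',a,'r',np.hypot(t[1],t[2]))
arc(a,30,10)
E
```

```text
t 11.925 TCP in stand [-0.0104  0.0117  0.0416] tool axes in stand
 [[ 0.216  0.489  0.845]
 [ 0.115 -0.872  0.475]
 [ 0.97  -0.005 -0.245]] 
F [-3.1  6.1 -2. ] q [ 1.18  0.78 -0.74  2.21  4.42  0.76  1.45]
ang -15.674946673915588 r 0.043216730880348594
max mm 0.0052 max rad 0.013
[[0.0028, 0.0043, 0.0008], [-0.012, -0.003, -0.002], 0]
[[0.0002, 0.0031, -0.0018], [0.0, 0.0, -0.0], 0]
[[-0.0002, 0.0031, -0.0017], [0.0, 0.0, -0.0], 0]
[[-0.0004, 0.0032, -0.0017], [0.0, 0.0, -0.0], 0]
[[-0.0008, 0.0031, -0.0016], [0.0, 0.0, -0.0], 0]
[[-0.001, 0.0031, -0.0015], [0.0, 0.0, -0.0], 0]
[[-0.0012, 0.003, -0.0014], [0.0, 0.0, -0.0], 0]
[[-0.0015, 0.003, -0.0013], [0.0, 0.0, -0.0], 0]
[[-0.0018, 0.0029, -0.0011], [0.0, 0.0, -0.0], 0]
[[-0.002, 0.0028, -0.0011], [0.0, 0.0, -0.0], 0]
```

>>> play_rows --targets '[[[0.001, 0.0035, 0.0], [0, 0, 0], 0], [[0.0005, 0.0032, -0.001], [0, 0, 0], 0], [[-0.0002, 0.0031, -0.0017], [0, 0, 0], 0], [[-0.0004, 0.0032, -0.0017], [0, 0, 0], 0], [[-0.0008, 0.0031, -0.0016], [0, 0, 0], 0], [[-0.001, 0.0031, -0.0015], [0, 0, 0], 0], [[-0.0012, 0.003, -0.0014], [0, 0, 0], 0], [[-0.0015, 0.003, -0.0013], [0, 0, 0], 0], [[-0.0018, 0.0029, -0.0011], [0, 0, 0], 0], [[-0.002, 0.0028, -0.0011], [0, 0, 0], 0]]'

```text
time: 13.18
position: [0.6566, -0.1041, 0.2144]
orientation: [-2.169, -0.589, -1.695]
ft_force: [-0.9, 5.0, 1.7]
grip_width: -0.0001
grip_force: 2.0
```

```bash
python3 - <<'E'
from plan import *
t,_=rel();a=np.degrees(np.arctan2(-t[1],t[2]));print('ang',a,'r',np.hypot(t[1],t[2]))
img,d,P,T=wrist('pics/w4.png')
b=rectify(img,T,-.015);cv2.imwrite('pics/v4.png',cv2.hconcat([cv2.resize(img,(400,300)),cv2.resize(b,(300,300))])[:,:,::-1])
arc(a,40,6)
E
```

```text
t 13.175 TCP in stand [-0.005  -0.025   0.0394] tool axes in stand
 [[ 0.212  0.485  0.848]
 [ 0.115 -0.874  0.471]
 [ 0.971 -0.002 -0.241]] 
F [-0.9  5.   1.7] q [ 1.19  0.78 -0.69  2.15  4.52  0.79  1.36]
ang 32.45279309220335 r 0.04664745769205239
max mm 0.0029 max rad 0.008
[[-0.0018, -0.0021, -0.0009], [-0.005, -0.006, -0.001], 0]
[[-0.0006, 0.0007, -0.0002], [-0.0, 0.0, 0.0], 0]
[[-0.0007, 0.0007, -0.0002], [-0.0, 0.0, 0.0], 0]
[[-0.0007, 0.0007, -0.0003], [-0.0, 0.0, 0.0], 0]
[[-0.0006, 0.0007, -0.0002], [-0.0, 0.0, 0.0], 0]
[[-0.0007, 0.0006, -0.0002], [-0.0, 0.0, 0.0], 0]
```

View pics/v4.png

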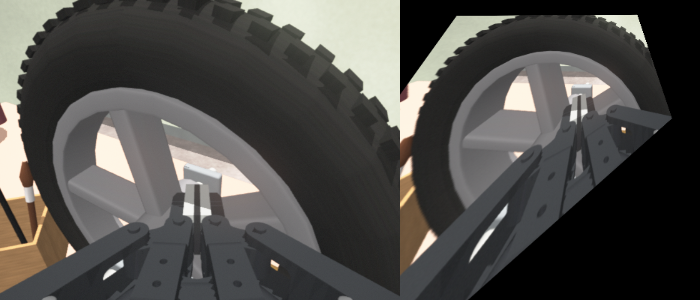

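The view shows the wheel turned about 70°: the next spoke stands near −15° (rectified (530,75)) and the following one near −87°. I withdraw and enter the next window.

```bash
python3 - <<'E'
from plan import *
plan([([-.007,-.019,.042],1),([-.042,-.012,.046],4),([-.042,.012,.046],2),([-.042,.036,.033],2),([-.007,.036,.033],4)],(0,.25,.5))
E
```

```text
max mm 0.0136 max rad 0.008
[[0.0033, -0.0074, 0.0008], [-0.005, -0.006, -0.001], 0]
[[-0.0007, -0.0057, -0.0069], [-0.0, 0.0, 0.0], 0]
[[-0.0007, -0.0057, -0.0068], [-0.0, 0.0, 0.0], 0]
[[-0.0007, -0.0058, -0.0069], [-0.0, 0.0, 0.0], 0]
[[-0.0008, -0.0057, -0.0068], [-0.0, 0.0, 0.0], 0]
[[0.0014, -0.0105, 0.0056], [-0.0, 0.0, 0.0], 0]
[[0.0015, -0.0106, 0.0055], [-0.0, 0.0, 0.0], 0]
[[-0.0049, -0.0105, 0.0072], [-0.0, 0.0, 0.0], 0]
[[-0.0048, -0.0105, 0.0072], [-0.0, 0.0, 0.0], 0]
[[0.0019, 0.0042, 0.0074], [-0.0, 0.0, 0.0], 0]
[[0.0019, 0.0042, 0.0075], [-0.0, 0.0, 0.0], 0]
[[0.0019, 0.0042, 0.0074], [-0.0, 0.0, 0.0], 0]
[[0.0019, 0.0042, 0.0074], [-0.0, 0.0, 0.0], 0]
```

>>> play_rows --targets '[[[0.003, -0.0074, 0.001], [0, 0, 0], 0], [[-0.0007, -0.0057, -0.0069], [0, 0, 0], 0], [[-0.0007, -0.0057, -0.0069], [0, 0, 0], 0], [[-0.0007, -0.0057, -0.0069], [0, 0, 0], 0], [[-0.0008, -0.0057, -0.0069], [0, 0, 0], 0], [[0.0014, -0.0105, 0.0056], [0, 0, 0], 0], [[0.0014, -0.0105, 0.0056], [0, 0, 0], 0], [[-0.005, -0.0105, 0.0072], [0, 0, 0], 0], [[-0.005, -0.0105, 0.0072], [0, 0, 0], 0], [[0, 0, 0], [0, 0, 0], 0]]'

```text
time: 14.48
position: [0.6172, -0.0427, 0.2073]
orientation: [-2.17, -0.588, -1.693]
ft_force: [1.0, 0.3, 0.1]
grip_width: -0.0001
grip_force: 0.0
```

```bash
python3 - <<'E'
from plan import *
rel()
plan([([-.007,.036,.033],4)],(0,.25,.5))
E
```

```text
t 14.475 TCP in stand [-0.0429  0.0374  0.0323] tool axes in stand
 [[ 0.213  0.485  0.848]
 [ 0.115 -0.874  0.472]
 [ 0.97  -0.003 -0.242]] 
F [1.  0.3 0.1] q [ 1.16  0.77 -0.71  2.31  4.33  0.82  1.57]
max mm 0.009 max rad 0.002
[[0.002, 0.0047, 0.0074], [-0.002, -0.001, -0.0], 0]
[[0.0021, 0.0046, 0.0074], [-0.002, -0.001, -0.0], 0]
[[0.002, 0.0046, 0.0074], [-0.002, -0.001, -0.0], 0]
[[0.0021, 0.0046, 0.0075], [-0.002, -0.001, -0.0], 0]
```

>>> play_rows --targets '[[[0.002, 0.0045, 0.0075], [0, 0, 0], 0], [[0.002, 0.0045, 0.0075], [0, 0, 0], 0], [[0.002, 0.0045, 0.0075], [0, 0, 0], 0], [[0.002, 0.0045, 0.0075], [0, 0, 0], 0], [[0.0, 0.0025, -0.0015], [0, 0, 0], 0], [[0.0008, 0.0022, -0.0015], [0, 0, 0], 0], [[0.0013, 0.0023, -0.0016], [0, 0, 0], 0], [[0.0012, 0.0024, -0.0015], [0, 0, 0], 0], [[0.001, 0.0025, -0.0015], [0, 0, 0], 0], [[0.0008, 0.0025, -0.0015], [0, 0, 0], 0]]'

```text
time: 15.72
position: [0.6532, -0.0577, 0.2143]
orientation: [-2.169, -0.59, -1.69]
ft_force: [-2.0, 7.1, -3.2]
grip_width: -0.0001
grip_force: 2.9
```

```bash
python3 - <<'E'
from plan import *
t,_=rel();a=np.degrees(np.arctan2(-t[1],t[2]));print('ang',a,'r',np.hypot(t[1],t[2]))
arc(a,26,14)
E
```

```text
t 15.725 TCP in stand [-0.0073  0.0215  0.0393] tool axes in stand
 [[ 0.214  0.487  0.846]
 [ 0.116 -0.873  0.473]
 [ 0.97  -0.003 -0.244]] 
F [-2.   7.1 -3.2] q [ 1.14  0.78 -0.72  2.22  4.37  0.78  1.48]
ang -28.65556828410967 r 0.044745144258644495
max mm 0.0031 max rad 0.011
[[0.0013, 0.0024, -0.0014], [-0.01, -0.004, -0.001], 0]
[[0.0008, 0.0025, -0.0016], [0.0, 0.0, -0.0], 0]
[[0.0006, 0.0026, -0.0016], [0.0, 0.0, -0.0], 0]
[[0.0005, 0.0026, -0.0015], [0.0, 0.0, -0.0], 0]
[[0.0002, 0.0026, -0.0016], [0.0, 0.0, -0.0], 0]
[[-0.0, 0.0027, -0.0015], [0.0, 0.0, -0.0], 0]
[[-0.0002, 0.0026, -0.0015], [0.0, 0.0, -0.0], 0]
[[-0.0004, 0.0027, -0.0014], [0.0, 0.0, -0.0], 0]
[[-0.0006, 0.0027, -0.0013], [0.0, 0.0, -0.0], 0]
[[-0.0008, 0.0027, -0.0013], [0.0, 0.0, -0.0], 0]
[[-0.001, 0.0026, -0.0013], [0.0, 0.0, -0.0], 0]
[[-0.0012, 0.0026, -0.0011], [0.0, 0.0, -0.0], 0]
[[-0.0013, 0.0025, -0.0011], [0.0, 0.0, -0.0], 0]
[[-0.0016, 0.0025, -0.001], [0.0, 0.0, -0.0], 0]
```

>>> play_rows --targets '[[[0.001, 0.0024, -0.0014], [0, 0, 0], 0], [[0.0008, 0.0025, -0.0016], [0, 0, 0], 0], [[0.0006, 0.0026, -0.0016], [0, 0, 0], 0], [[0.0005, 0.0026, -0.0015], [0, 0, 0], 0], [[0.0002, 0.0026, -0.0016], [0, 0, 0], 0], [[0, 0.0027, -0.0015], [0, 0, 0], 0], [[-0.0002, 0.0026, -0.0015], [0, 0, 0], 0], [[-0.0004, 0.0027, -0.0014], [0, 0, 0], 0], [[-0.0006, 0.0027, -0.0013], [0, 0, 0], 0], [[-0.0008, 0.0027, -0.0013], [0, 0, 0], 0]]'

```text
time: 16.98
position: [0.6553, -0.0874, 0.2205]
orientation: [-2.166, -0.591, -1.695]
ft_force: [-1.5, 5.6, 1.4]
grip_width: 0.0002
grip_force: 2.1
```

>>> play_rows --targets '[[[-0.001, 0.0026, -0.0013], [0, 0, 0], 0], [[-0.0012, 0.0026, -0.0011], [0, 0, 0], 0], [[-0.0013, 0.0025, -0.0011], [0, 0, 0], 0], [[-0.0016, 0.0025, -0.001], [0, 0, 0], 0], [[0, 0, 0], [0, 0, 0], 0]]'

```text
time: 17.6
position: [0.6563, -0.1019, 0.2159]
orientation: [-2.171, -0.588, -1.696]
ft_force: [-0.5, 3.1, 1.4]
grip_width: 0.0001
grip_force: 1.4
```

```bash
python3 - <<'E'
from plan import *
t,_=rel();a=np.degrees(np.arctan2(-t[1],t[2]));print('ang',a,'r',np.hypot(t[1],t[2]))
plan([([-.007,t[1]+.006,t[2]+.002],1),([-.042,-.01,.046],4),([-.042,.012,.046],2),([-.042,.036,.033],2)],(0,.25,.5))
E
```

```text
t 17.6 TCP in stand [-0.0053 -0.0227  0.0409] tool axes in stand
 [[ 0.212  0.483  0.849]
 [ 0.116 -0.875  0.469]
 [ 0.97  -0.001 -0.242]] 
F [-0.5  3.1  1.4] q [ 1.18  0.77 -0.68  2.16  4.5   0.8   1.37]
ang 29.07448430934567 r 0.04679441880217856
max mm 0.0136 max rad 0.008
[[0.0023, -0.0061, 0.0009], [-0.005, -0.006, -0.0], 0]
[[-0.001, -0.0057, -0.0069], [0.0, 0.0, -0.0], 0]
[[-0.0009, -0.0056, -0.0068], [0.0, 0.0, -0.0], 0]
[[-0.001, -0.0057, -0.0069], [0.0, 0.0, -0.0], 0]
[[-0.0009, -0.0057, -0.0068], [0.0, 0.0, -0.0], 0]
[[0.0013, -0.0096, 0.0051], [0.0, 0.0, -0.0], 0]
[[0.0013, -0.0097, 0.0051], [0.0, 0.0, -0.0], 0]
[[-0.0049, -0.0105, 0.0072], [0.0, 0.0, -0.0], 0]
[[-0.0049, -0.0105, 0.0072], [0.0, 0.0, -0.0], 0]
```

>>> play_rows --targets '[[[0.002, -0.006, 0.001], [0, 0, 0], 0], [[-0.001, -0.0057, -0.0069], [0, 0, 0], 0], [[-0.001, -0.0057, -0.0069], [0, 0, 0], 0], [[-0.001, -0.0057, -0.0069], [0, 0, 0], 0], [[-0.001, -0.0057, -0.0069], [0, 0, 0], 0], [[0.0013, -0.0097, 0.0051], [0, 0, 0], 0], [[0.0013, -0.0097, 0.0051], [0, 0, 0], 0], [[-0.005, -0.0105, 0.0072], [0, 0, 0], 0], [[-0.005, -0.0105, 0.0072], [0, 0, 0], 0], [[0, 0, 0], [0, 0, 0], 0]]'

```text
time: 18.85
position: [0.6169, -0.0411, 0.2073]
orientation: [-2.168, -0.589, -1.693]
ft_force: [0.1, -0.3, -0.7]
grip_width: -0.0001
grip_force: 0.0
```

```bash
python3 - <<'E'
from plan import *
rel()
img,d,P,T=wrist('pics/w5.png');np.savez('w5.npz',img=img,d=d,P=P,T=T)
b=rectify(img,T,-.015,.11,440)
for a in range(-90,91,10):
    q=np.radians(a);p0=(int(220+184*np.sin(q)),int(220-184*np.cos(q)));p1=(int(220+192*np.sin(q)),int(220-192*np.cos(q)));cv2.line(b,p0,p1,(255,0,0) if a else (0,255,0),2)
cv2.imwrite('pics/v5.png',cv2.hconcat([cv2.resize(img,(340,255))[:255],np.zeros((255,10,3),np.uint8)])[:,:,::-1]) 
out=np.zeros((440,790,3),np.uint8);out[:255,:340]=cv2.resize(img,(340,255));out[:,350:]=b
cv2.imwrite('pics/v5.png',out[:,:,::-1])
# front-face points
r=np.hypot(P[...,1],P[...,2]);al=np.degrees(np.arctan2(-P[...,1],P[...,2]))
m=(np.abs(P[...,0]+.015)<.004)&(r>.03)&(r<.09)&(d>.1)
h,e=np.histogram(al[m],bins=np.arange(-120,121,4));print([(int(x),int(n)) for x,n in zip(e,h) if n>30])
E
```

```text
t 18.85 TCP in stand [-0.0431  0.0389  0.0323] tool axes in stand
 [[ 0.213  0.487  0.847]
 [ 0.115 -0.874  0.473]
 [ 0.97  -0.004 -0.242]] 
F [ 0.1 -0.3 -0.7] q [ 1.15  0.76 -0.7   2.31  4.33  0.83  1.57]
[(-96, 46), (-92, 243), (-88, 475), (-84, 106), (-80, 70), (-28, 107), (-24, 704), (-20, 1478), (-16, 1726), (-12, 830), (-8, 133), (44, 319), (48, 1554), (52, 1485), (56, 1290), (60, 525), (64, 66)]
```

View pics/v5.png

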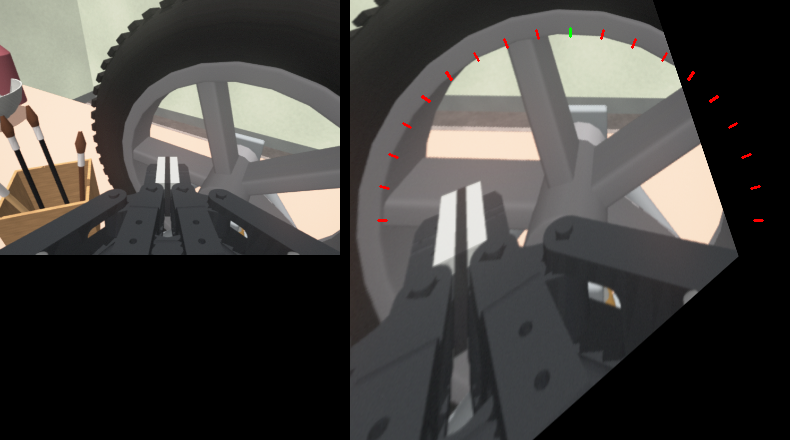

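Spokes now measure −17° and 54.5°, so about 17° clockwise is left. I insert in the next window and push in short, measured steps.

```bash
python3 - <<'E'
from plan import *
plan([([-.043,.039,.029],1),([-.007,.038,.029],4)],(0,.25,.5))
arcr=lambda a:[-.007,-.046*np.sin(np.radians(a)),.046*np.cos(np.radians(a))]
E
cat > meas.py <<'E'
from plan import *
t,_=rel();a=np.degrees(np.arctan2(-t[1],t[2]));print('finger ang',a,'r',np.hypot(t[1],t[2]))
img,d,P,T=wrist('pics/wm.png')
r=np.hypot(P[...,1],P[...,2]);al=np.degrees(np.arctan2(-P[...,1],P[...,2]))
# perpendicular straight-line fit per spoke on its front face
for lo_,hi_ in ((-50,25),(26,95)):
    m=(np.abs(P[...,0]+.015)<.003)&(r>.04)&(r<.088)&(d>.1)&(al>lo_)&(al<hi_)&(img.min(-1)>40)&(np.ptp(img.astype(int),axis=-1)<30)
    x=al[m];c=np.median(x)
    for _ in range(5): k_=np.abs(x-c)<10;c=x[k_].mean()
    print('spoke',c.round(2),'pctl',np.percentile(x[k_],[3,97]).round(1),k_.sum(),m.sum())
E
python3 meas.py
```

```text
max mm 0.0091 max rad 0.01
[[-0.0033, -0.0012, 0.0012], [-0.008, -0.006, -0.001], 0]
[[0.0019, 0.0045, 0.0075], [0.0, -0.0, 0.0], 0]
[[0.002, 0.0046, 0.0076], [0.0, -0.0, 0.0], 0]
[[0.0019, 0.0045, 0.0075], [0.0, -0.0, 0.0], 0]
[[0.0019, 0.0045, 0.0076], [0.0, -0.0, 0.0], 0]
t 18.9 TCP in stand [-0.0427  0.0378  0.0325] tool axes in stand
 [[ 0.212  0.486  0.848]
 [ 0.115 -0.874  0.472]
 [ 0.97  -0.003 -0.242]] 
F [-1.1 -0.6 -0.2] q [ 1.15  0.76 -0.7   2.31  4.33  0.83  1.57]
finger ang -49.32520928316033 r 0.049803254198535825
spoke -15.92 pctl [-22.2  -9.9] 3836 3836
spoke 54.71 pctl [48.7 61.5] 4201 4203
```

>>> play_rows --targets '[[[-0.0035, -0.001, 0.001], [0, 0, 0], 0], [[0.002, 0.0045, 0.0075], [0, 0, 0], 0], [[0.002, 0.0045, 0.0075], [0, 0, 0], 0], [[0.002, 0.0045, 0.0075], [0, 0, 0], 0], [[0.002, 0.0045, 0.0075], [0, 0, 0], 0], [[0.0012, 0.002, -0.0015], [0, 0, 0], 0], [[0.0013, 0.002, -0.0014], [0, 0, 0], 0], [[0.0013, 0.0021, -0.0014], [0, 0, 0], 0], [[0.0013, 0.0021, -0.0014], [0, 0, 0], 0], [[0, 0, 0], [0, 0, 0], 0]]'

```text
time: 20.2
position: [0.6523, -0.0511, 0.2098]
orientation: [-2.171, -0.589, -1.693]
ft_force: [-3.9, 3.0, -2.0]
grip_width: 0.0002
grip_force: 2.5
```

```bash
python3 meas.py
```

```text
t 20.2 TCP in stand [-0.008   0.0281  0.0348] tool axes in stand
 [[ 0.214  0.485  0.848]
 [ 0.116 -0.874  0.471]
 [ 0.97  -0.003 -0.243]] 
F [-3.9  3.  -2. ] q [ 1.12  0.78 -0.71  2.23  4.34  0.79  1.51]
finger ang -38.843869166375185 r 0.04473643715719648
spoke -1.89 pctl [-7.9  4.2] 5166 5663
spoke 66.27 pctl [64.2 69.6] 985 985
```

>>> play_rows --targets '[[[-0.001, -0.002, 0.001], [0, 0, 0], 0], [[0, -0.0005, -0.005], [0, 0, 0], 0], [[0, 0, -0.01], [0, 0, 0], 0], [[0, 0, -0.01], [0, 0, 0], 0], [[0, 0, -0.01], [0, 0, 0], 0], [[0, 0, -0.01], [0, 0, 0], 0], [[0, 0, 0], [0, 0, 0], 0]]'

```text
time: 21.12
position: [0.6145, -0.0724, 0.2202]
orientation: [-2.172, -0.587, -1.696]
ft_force: [0.2, -0.2, 0.3]
grip_width: 0.0
grip_force: 0.0
```

```bash
python3 meas.py; python3 - <<'E'
from plan import *
img,d,P,T=wrist('pics/w6.png')
b=rectify(img,T,-.015,.11,440)
for a in range(-90,91,10):
    q=np.radians(a);cv2.line(b,(int(220+184*np.sin(q)),int(220-184*np.cos(q))),(int(220+192*np.sin(q)),int(220-192*np.cos(q))),(255,0,0) if a else (0,255,0),2)
out=np.zeros((440,790,3),np.uint8);out[:255,:340]=cv2.resize(img,(340,255));out[:,350:]=b
cv2.imwrite('pics/v6.png',out[:,:,::-1])
E
```

```text
t 21.125 TCP in stand [-0.0463  0.0078  0.0452] tool axes in stand
 [[ 0.213  0.483  0.849]
 [ 0.116 -0.876  0.469]
 [ 0.97  -0.001 -0.243]] 
F [ 0.2 -0.2  0.3] q [ 1.21  0.73 -0.7   2.28  4.44  0.83  1.46]
finger ang -9.738258675775356 r 0.04582909344522484
spoke -1.96 pctl [-8.2  4.1] 3068 3068
spoke 68.58 pctl [62.7 75. ] 3464 3466
```

View pics/v6.png

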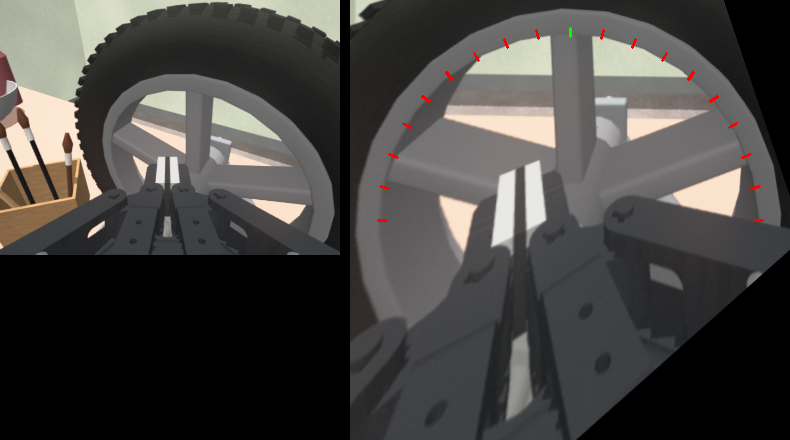

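The spoke stands nearly upright at (571,110). I check its direction with a line fit that doesn't depend on the hub centre.

```bash
python3 - <<'E'
from plan import *
img,d,P,T=wrist('pics/w7.png')
r=np.hypot(P[...,1],P[...,2]);al=np.degrees(np.arctan2(-P[...,1],P[...,2]))
X=np.stack([-P[...,1],P[...,2]],-1)
for c in (-74.5,-2,69):
    m=(np.abs(P[...,0]+.015)<.003)&(r>.035)&(r<.088)&(d>.1)&(np.abs(al-c)<16)&(img.min(-1)>40)&(np.ptp(img.astype(int),axis=-1)<30)
    Q=X[m];u=np.array([np.sin(np.radians(c)),np.cos(np.radians(c))]);v=np.array([u[1],-u[0]])
    s,w=Q@u,Q@v
    # mid-line: centre of extent per radial bin
    S_,W_=[],[]
    for a in np.arange(.04,.085,.004):
        k_=(s>a)&(s<a+.004)
        if k_.sum()>40: l,h=np.percentile(w[k_],[2,98]);S_.append(a+.002);W_.append((l+h)/2)
    if len(S_)>4:
        p=np.polyfit(S_,W_,1);print(c,'dir',c+np.degrees(np.arctan(p[0])),'offset at hub mm',p[1]*1e3,len(S_),'width',(h-l)*1e3)
E
```

```text
-74.5 dir -76.75872721747152 offset at hub mm 2.9547812413265224 12 width 12.107145259436532
-2 dir -2.9242780730545808 offset at hub mm 0.6607494606562084 12 width 12.358621389910367
69 dir 69.48079840085826 offset at hub mm -0.32649051611164515 12 width 12.616845055868593
```

All lines say about 2.8° short; a last small nudge brings it to centre.

>>> play_rows --targets '[[[-0.001, -0.001, 0.01], [0, 0, 0], 0], [[0, 0, 0.01], [0, 0, 0], 0], [[0, 0, 0.01], [0, 0, 0], 0], [[0, 0, 0.01], [0, 0, 0], 0], [[0.001, 0.001, 0.005], [0, 0, 0], 0], [[0.0005, 0.001, -0.0005], [0, 0, 0], 0], [[0.0005, 0.001, -0.0006], [0, 0, 0], 0], [[0.0004, 0.0009, -0.0006], [0, 0, 0], 0], [[0.0004, 0.0009, -0.0006], [0, 0, 0], 0], [[0, 0, 0], [0, 0, 0], 0]]'

```text
time: 22.52
position: [0.6521, -0.0522, 0.2113]
orientation: [-2.17, -0.59, -1.693]
ft_force: [-3.1, 5.5, -1.6]
grip_width: 0.0001
grip_force: 2.6
```

```bash
python3 meas.py
```

```text
t 22.525 TCP in stand [-0.0082  0.027   0.0363] tool axes in stand
 [[ 0.213  0.486  0.848]
 [ 0.116 -0.874  0.472]
 [ 0.97  -0.002 -0.243]] 
F [-3.1  5.5 -1.6] q [ 1.13  0.78 -0.71  2.23  4.35  0.79  1.51]
finger ang -36.65279616573703 r 0.04524426754657342
spoke -0.58 pctl [-6.7  5.4] 5078 5578
spoke 67.22 pctl [65.6 69.6] 572 572
```

>>> play_rows --targets '[[[0.0004, 0.0008, -0.0005], [0, 0, 0], 0], [[0, 0, 0], [0, 0, 0], 0], [[-0.001, -0.0025, 0.001], [0, 0, 0], 0], [[0, -0.0005, -0.005], [0, 0, 0], 0], [[0, 0, -0.01], [0, 0, 0], 0], [[0, 0, -0.01], [0, 0, 0], 0], [[0, 0, -0.01], [0, 0, 0], 0], [[0, 0, -0.01], [0, 0, 0], 0], [[0, 0, 0], [0, 0, 0], 0], [[0, 0, 0], [0, 0, 0], 0]]'

```text
time: 23.82
position: [0.6147, -0.0736, 0.2219]
orientation: [-2.171, -0.588, -1.696]
ft_force: [0.5, 0.2, 0.9]
grip_width: -0.0001
grip_force: 0.0
```

```bash
python3 meas.py; python3 - <<'E'
from h import *
p,d=snapshot('top');a=np.load('top0.npz')['p']
D=(np.abs(p.astype(int)-a).max(-1)>60)
for n,b in dict(box=(190,280,165,250),bottle=(452,500,168,220),jar=(215,260,280,325),pump=(405,560,260,335)).items(): print(n,D[b[2]:b[3],b[0]:b[1]].mean().round(3))
E
```

```text
t 23.825 TCP in stand [-0.0462  0.0065  0.0469] tool axes in stand
 [[ 0.212  0.484  0.849]
 [ 0.116 -0.875  0.47 ]
 [ 0.97  -0.001 -0.242]] 
F [0.5 0.2 0.9] q [ 1.21  0.73 -0.7   2.28  4.45  0.83  1.45]
finger ang -7.936016305587208 r 0.04737166439434206
spoke 1.02 pctl [-5.2  7.1] 3030 3030
spoke 71.31 pctl [65.8 77.3] 3199 3199
box 0.0
bottle 0.0
jar 0.0
pump 0.126
```

```bash
python3 -c "
from bench import ctrl
print(ctrl.job_done())"
```

```text
the job is handed in; nothing more can be done
None
```

I handed the job in: four fingertip pushes turned the wheel clockwise until the stem measured upright to within about 1°, and the finger is clear of it; box, bottle and jar look unmoved, and the pump area differed in the last top picture (probably the arm over it), which I did not check further.

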